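# Pack a hardware kit

### The arm

A 7-joint arm with a two-finger parallel gripper is mounted at the origin on the work surface. World frame = base frame: x ahead of the robot, y to its left, z up, the work surface at z = 0. Lengths are in m, angles in rad, forces in N, time in s.
With the tool pointing down it reaches from about 0.4 to 0.85 m from the base axis. Payload 10.4 kg.
Tool frame: the origin (TCP) lies midway between the tips of the shut fingers; the grasp point (between the pads) lies r.grip_point_offset behind it (r.grip_point_offset is the distance from the TCP to the grasp point, in m); z points along the fingers, y is the line along which they close (so a half turn about z gives the same grasp; the last joint's range is limited). The gripper opens to 87 mm and grips with 3 to 60 N. Pads are 19 mm wide; open, the fingers measure 117 mm over their backs; the gripper's body (75 mm by 190 mm) begins 51 mm behind the grasp point.
Start: joints at [1.212, 0.332, -0.065, 1.46, 0.022, 1.35, -0.088], TCP at [0.206, -0.59, 0.223] pointing down, gripper open.
Joint ranges: [-2.6, 2.6], [-0.5, 2.12], [-1.47, 1.34], [0.16, 2.42], [-1.27, 4.41], [0.06, 2.06], [-2.6, 2.6]. Speed limits (rad/s): [2.22, 2.22, 2.79, 2.79, 3.14, 3.14, 3.14].

### API

Orientations are given as a unit quaternion [x, y, z, w].
In Python, from bench import r gives the robot as it stands.
- The arm moves only by the tool play_rows, never from a script. Its arguments are lists of equal length, an entry for each row: "claw": the closure, from 0 (fully open) to 1 (shut); "delta_pos": the shift along the tool's x, y, z scaled (see below), a list of three; "delta_rot": the turn, a rotation vector about the tool's x, y, z scaled (see below), a list of three. A call has 1 to 8 rows; each row shifts and turns the commanded pose from where the row before left it, along the tool's axes as they then stand; what a row does not reach is not made up. The controller multiplies each number of a shift by 200 mm and each number of a turn by pi rad. A row lasts 1/10 s, in which the tool goes at most 50 mm and 8.59 degrees, less where a joint would pass 70% of its speed; a pose out of reach is approached as far as the arm can. A call with a number of a shift or a turn outside -1 to 1 is refused whole. A call with a gripper value outside its range is refused whole. The fingers move at their own pace and stop on an object; "squeeze" is the grip in N (left out, the last holds). Time passes only in rows, so rows that do not move let the fingers close. It gives the time, the measured TCP pose, the force, the opening and the grip force at its end, in the units of the state.
- r.read_state(): the state, without advancing time (a new reading comes with each control period).
- r.camera(name): name is "side" or "top"; returns a dict with "pixels" (384x512x3 uint8, red, green, blue), "camera_matrix" (3x3 intrinsics, pixels), "cam_to_world" (4x4, takes a point from camera to world coordinates). Camera axes: x right, y up, looking along -z (the intrinsics and any distortion apply to the point x, -y, -z); pixel columns grow to the right and rows downward; lengths in m; the calibration is good to about 2 mm. A picture is of the moment at which its call begins. There is no depth.
- r.close_job(): hands the job in; it is judged then, once.
The state is a dict: "time": time; "joint_positions": joint angles; "joint_vel": joint speeds; "joint_torque": joint torques, N m; "ee_pos": TCP position; "eef_rot": TCP orientation; "ft_force": force on the tool from outside, world axes, zero at the start; "torque": the same for the moment, N m; "width": finger opening in m; "grip_force": force on a finger pad.
Only numpy, scipy, OpenCV 4.12 (cv2) and the standard library are available. Lean on these libraries where they do the work, as an engineer would, in place of code of your own. Each camera call takes 0.05 s, during which the arm holds its last target. There are 200 camera calls.

### The job

Pack one hardware kit: lift the measuring cup and pour all its nuts into the wide compartment of the kit tray, then stand the empty cup upright on its black mat again, its foot wholly on the mat. Pull every nut driver there is out of the wooden rack and lay it down flat in the tray's narrow compartment. Any nut or driver that ends up elsewhere belongs in its compartment too; leave the tape roll, the small carton and the tape dispenser where they are.

Things in the scene. Friction and masses are not known exactly. Their poses are not given: they have to be found in the camera images.
- cup: round aluminium measuring cup, 60 mm across at the foot, 64 mm at the rim, 90 mm high, wall 4 mm, floor 5 mm thick; it stands upright on the black rubber mat with the nuts inside, about 120 g empty. Origin: centre of its underside; z runs up its axis to the mouth
- cup_rim (a point): centre of the cup's mouth
- mat: square black rubber mat, 150 x 150 x 4 mm, fixed; the cup's place. Origin: centre of its underside on the table (the top is 4 mm higher)
- tray: fixed open brown kit tray, outside 214 (x) x 224 (y) x 40 mm high, walls, floor and divider 4 mm thick. One divider along y parts it into a wide compartment on its +x side and a narrow one on its -x side. Origin: centre of its underside
- wide_floor (a point): centre of the inner floor of the tray's wide compartment (121 mm along x by 216 mm along y, 36 mm deep), axes as the tray: the place of the nuts
- narrow_floor (a point): centre of the inner floor of the tray's narrow compartment (80 mm along x by 216 mm along y, 36 mm deep), axes as the tray: the place of the nut drivers
- holder: fixed wooden rack, 206 (x) x 50 (y) x 70 mm high, with three upright 18 mm square holes in a row along its x at -72, 0 and +72 mm, through its 20 mm thick top board. Origin: centre of its underside on the table
- tape_roll: bystander: roll of clear tape lying flat, 70 mm across, 48 mm high. Origin: centre of its underside
- small_box: bystander: small red and white carton, 45 x 90 x 30 mm. Origin: centre of its underside
- dispenser: bystander: blue tape dispenser, 150 x 55 x 87 mm. Origin: centre of its underside
- nut0: big square steel nut, 17 x 17 mm, 12 mm high, 20 g, at first in the cup; may be absent. Origin: centre of its underside; z along its bore (either face may end up on top)
- nut1: big square steel nut, 17 x 17 mm, 12 mm high, 20 g, at first in the cup; may be absent. Origin: centre of its underside; z along its bore (either face may end up on top)
- nut2: big square steel nut, 17 x 17 mm, 12 mm high, 20 g, at first in the cup; may be absent. Origin: centre of its underside; z along its bore (either face may end up on top)
- nut3: big square steel nut, 17 x 17 mm, 12 mm high, 20 g, at first in the cup; may be absent. Origin: centre of its underside; z along its bore (either face may end up on top)
- nut4: big square steel nut, 17 x 17 mm, 12 mm high, 20 g, at first in the cup; may be absent. Origin: centre of its underside; z along its bore (either face may end up on top)
- nut5: big square steel nut, 17 x 17 mm, 12 mm high, 20 g, at first in the cup; may be absent. Origin: centre of its underside; z along its bore (either face may end up on top)
- nut6: big square steel nut, 17 x 17 mm, 12 mm high, 20 g, at first in the cup; may be absent. Origin: centre of its underside; z along its bore (either face may end up on top)
- nut7: big square steel nut, 17 x 17 mm, 12 mm high, 20 g, at first in the cup; may be absent. Origin: centre of its underside; z along its bore (either face may end up on top)
- driver0: nut driver, 145 mm long, 80 g, at first hanging upright in a hole of the rack by the shoulder of its handle; may be absent. Origin: centre of its socket (lower) end; z runs along it to the handle's end. Socket 13 mm thick (z 0 to 25), shaft 7 mm (25 to 45), ferrule 14 mm (45 to 65), black hexagonal handle 22 mm across flats, 25 mm over corners (65 to 145)
- driver0_grip (a point): middle of this nut driver's handle, on its axis, 105 mm from the socket end
- driver1: nut driver, 145 mm long, 80 g, at first hanging upright in a hole of the rack by the shoulder of its handle; may be absent. Origin: centre of its socket (lower) end; z runs along it to the handle's end. Socket 13 mm thick (z 0 to 25), shaft 7 mm (25 to 45), ferrule 14 mm (45 to 65), black hexagonal handle 22 mm across flats, 25 mm over corners (65 to 145)
- driver1_grip (a point): middle of this nut driver's handle, on its axis, 105 mm from the socket end
- driver2: nut driver, 145 mm long, 80 g, at first hanging upright in a hole of the rack by the shoulder of its handle; may be absent. Origin: centre of its socket (lower) end; z runs along it to the handle's end. Socket 13 mm thick (z 0 to 25), shaft 7 mm (25 to 45), ferrule 14 mm (45 to 65), black hexagonal handle 22 mm across flats, 25 mm over corners (65 to 145)
- driver2_grip (a point): middle of this nut driver's handle, on its axis, 105 mm from the socket end
Things that resemble listed ones, but are neither listed nor needed, are in the scene too. What is shaped like the cup but purple is not meant.

How it is judged:
By the outcome, as a careful person would: the job done as asked, in the order asked, and still so for the second after the job is handed in, with the robot touching nothing.
Of nut4, nut5, nut6, nut7 only 1 to 4 are there at a start; the rules pass over those that are not, and their reading is None.
Of driver0, driver1, driver2 only 2 to 3 are there at a start; the rules pass over those that are not, and their reading is None.
At some moment in a run one of cup may be knocked a few centimetres aside while the robot is not near it.
Once in a run the grip may slacken for a moment while it holds something.
It also fails if it takes over 210 s, if anything falls off the work surface, if the arm or the gripper's body presses on something with over 40 N, if the wrist force passes 120 N, or if a joint passes its speed limit or range.

## Working session

There is one attempt and no reset: what is moved stays moved. The work goes in short steps, Python scripts to look and compute and a tool call to move; the robot and the scene stay as the last step left them, time stands still between calls to the robot, and variables do not carry over. Pictures are saved under pics/ and viewed, at most 14 in all, crops included, and the job is handed in when it is done.

Besides the shell and the picture viewer there is one more tool, called after "Emit:" by a JSON object that holds its "method" and its "body", one argument or row to a line. play_rows: Moves the arm, as the interface text tells. Shifts and turns lie within -1 to 1; 1 stands for 200 mm of shift or pi rad of turn. Its arguments: {"type":"object","properties":{"claw":{"type":"array"},"delta_pos":{"type":"array"},"delta_rot":{"type":"array"},"squeeze":{"type":"number"}},"required":["claw","delta_pos","delta_rot"]}

```bash
ls; mkdir -p pics; python3 - <<'E'
from bench import r
import cv2,numpy as np
s=r.read_state();print({k:np.round(v,3).tolist() for k,v in s.items()},r.grip_point_offset)
for n in("side","top"):
    c=r.camera(n);cv2.imwrite(f"pics/{n}0.png",c["pixels"][:,:,::-1]);np.savez(f"{n}0.npz",**{k:c[k] for k in("pixels","camera_matrix","cam_to_world")});print(c.keys(),c["camera_matrix"].tolist(),np.round(c["cam_to_world"],3).tolist())
E
```

```text
pics
{'time': 0.0, 'joint_positions': [1.212, 0.333, -0.065, 1.461, 0.022, 1.35, -0.088], 'joint_vel': [-0.0, 0.001, -0.0, 0.001, -0.0, 0.0, 0.0], 'joint_torque': [0.0, -62.326, 0.025, -38.99, -0.061, 0.04, 0.0], 'ee_pos': [0.206, -0.59, 0.222], 'eef_rot': [0.986, 0.167, -0.0, -0.001], 'ft_force': [-0.657, 0.088, 0.407], 'torque': [0.028, -0.039, 0.01], 'grip_force': 0.0, 'width': 0.087} 0.0187
dict_keys(['pixels', 'camera_matrix', 'cam_to_world']) [[375.2841934648397, 0.0, 257.45257532172076], [0.0, 375.2841934648397, 196.25095710620113], [0.0, 0.0, 1.0]] [[0.988, 0.083, -0.129, 0.422], [-0.153, 0.519, -0.841, -0.737], [-0.003, 0.851, 0.526, 0.6], [0.0, 0.0, 0.0, 1.0]]
dict_keys(['pixels', 'camera_matrix', 'cam_to_world']) [[444.88956277006093, 0.0, 257.1523590072729], [0.0, 444.88956277006093, 201.29121931184864], [0.0, 0.0, 1.0]] [[-0.03, 0.997, -0.073, 0.466], [-0.999, -0.031, -0.012, 0.082], [-0.015, 0.073, 0.997, 1.314], [0.0, 0.0, 0.0, 1.0]]
```

View pics/top0.png

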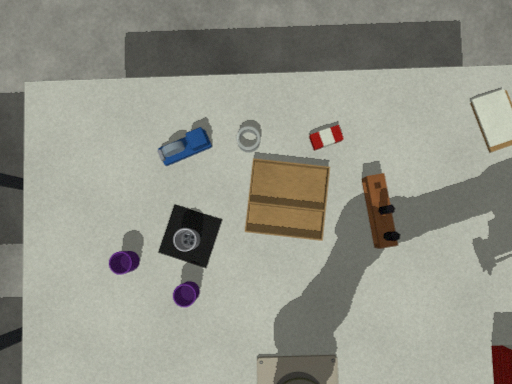

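View pics/side0.png

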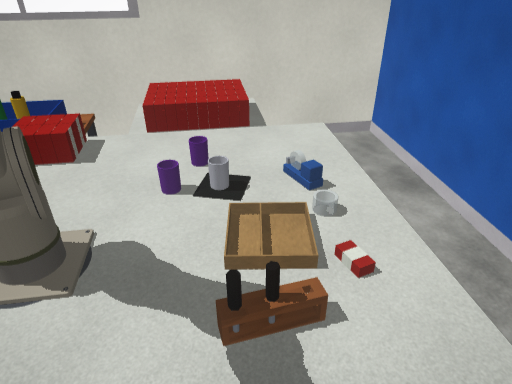

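Top view: the silver cup is at px (186,239) on the black mat at (190,236). The two purple cups at (124,262) and (186,294) are decoys. The tray is at (288,197), with its narrow compartment toward the robot. The rack is at (380,210), with black drivers at (386,209) and (391,236) and an empty hole at (378,184). Next I'll measure these positions and check them in one crop.

```bash
cat > h.py <<'E'
import numpy as np,cv2
from scipy.spatial.transform import Rotation as R
def load(n):
    return dict(np.load(n))
def snap(n,save=None):
    from bench import r
    c=r.camera(n)
    if save: cv2.imwrite(f"pics/{save}.png",c["pixels"][:,:,::-1])
    return c
def ray(c,u,v):
    K=c["camera_matrix"];T=c["cam_to_world"]
    d=np.array([(u-K[0,2])/K[0,0],-(v-K[1,2])/K[1,1],-1.]);return T[:3,3],T[:3,:3]@d
def plane(c,u,v,z):
    o,d=ray(c,u,v);return o+d*(z-o[2])/d[2]
def proj(c,p):
    T=c["cam_to_world"];q=T[:3,:3].T@(np.array(p)-T[:3,3]);K=c["camera_matrix"]
    return K[0,0]*q[0]/-q[2]+K[0,2],K[1,1]*-q[1]/-q[2]+K[1,2]
def tri(c1,p1,c2,p2):
    o1,d1=ray(c1,*p1);o2,d2=ray(c2,*p2)
    t=np.linalg.lstsq(np.c_[d1,-d2],o2-o1,rcond=None)[0]
    a,b=o1+t[0]*d1,o2+t[1]*d2;return (a+b)/2,np.linalg.norm(a-b)
def blobs(m,amin=30):
    cs=cv2.findContours(m.astype(np.uint8),cv2.RETR_EXTERNAL,cv2.CHAIN_APPROX_NONE)[0]
    return [c for c in cs if cv2.contourArea(c)>amin]
def state():
    from bench import r
    s=r.read_state();q=R.from_quat(s["eef_rot"])
    g=s["ee_pos"]-r.grip_point_offset*q.as_matrix()[:,2]
    print("t",round(s["time"],2),"tcp",np.round(s["ee_pos"],4),"grip",np.round(g,4),"w",round(s["width"],4),"gf",round(s["grip_force"],1),"F",np.round(s["ft_force"],1),"j",np.round(s["joint_positions"],2))
    print("axes xyz cols",np.round(q.as_matrix(),3).tolist());return s,q.as_matrix(),g
E
python3 - <<'E'
from h import *
t=load("top0.npz");hsv=cv2.cvtColor(t["pixels"],cv2.COLOR_RGB2HSV);H,S,V=cv2.split(hsv)
def show(name,m,z,roi):
    k=np.zeros_like(m);x0,y0,x1,y1=roi;k[y0:y1,x0:x1]=m[y0:y1,x0:x1]
    for c in blobs(k,25):
        (cx,cy),wh,a=cv2.minAreaRect(c);b=cv2.boxPoints(((cx,cy),wh,a))
        print(name,np.round((cx,cy)),np.round(wh,1),"ctr",np.round(plane(t,cx,cy,z),4),"corners",[np.round(plane(t,*p,z)[:2],3).tolist() for p in b])
show("mat",(V<45),.004,(150,195,230,275))
show("tray",((H<22)&(S>90)&(V>60)),.04,(235,145,340,250))
show("rack",((H<15)&(S>120)&(V>50)),.07,(355,165,405,255))
show("drv",(V<40)&(S<120),.15,(370,195,410,250))
s=load("side0.npz");ps=s["pixels"];V2=ps.max(2)
k=np.zeros(V2.shape,bool);k[255:320,215:300]=V2[255:320,215:300]<45
for c in blobs(k,60):
    print("side drv",cv2.boundingRect(c),cv2.minAreaRect(c))
a=cv2.resize(t["pixels"][200:275,150:230],None,fx=5,fy=5,interpolation=2);b=cv2.resize(t["pixels"][165:255,355:410],None,fx=4.1667,fy=4.1667,interpolation=2)
cv2.imwrite("pics/crop1.png",np.hstack([a,b])[:,:,::-1])if a.shape[0]==b.shape[0] else print(a.shape,b.shape)
# cup rim
g=cv2.cvtColor(t["pixels"],cv2.COLOR_RGB2GRAY)
m=np.zeros(g.shape,bool);m[222:258,166:206]=g[222:258,166:206]>70
for c in blobs(m,50):
    (cx,cy),rr=cv2.minEnclosingCircle(c);print("cup",cx,cy,rr,plane(t,cx,cy,.094),cv2.fitEllipse(c))
E
```

```text
mat [190. 235.] [49.3 50.3] ctr [0.4679 0.2988 0.004 ] corners [[0.424, 0.392], [0.563, 0.343], [0.512, 0.205], [0.374, 0.255]]
tray [287. 199.] [77.5 73.7] ctr [0.5641 0.0112 0.04  ] corners [[0.475, 0.136], [0.686, 0.107], [0.654, -0.115], [0.444, -0.083]]
tray [317. 147.] [ 4. 10.] ctr [ 0.7116 -0.0803  0.04  ] corners [[0.718, -0.066], [0.717, -0.095], [0.705, -0.095], [0.706, -0.066]]
rack [379. 211.] [72.8 22.8] ctr [ 0.5207 -0.2419  0.07  ] corners [[0.617, -0.196], [0.627, -0.259], [0.426, -0.287], [0.416, -0.224]]
drv [392. 236.] [ 8. 15.] ctr [ 0.4504 -0.25    0.15  ] corners [[0.461, -0.231], [0.46, -0.27], [0.439, -0.269], [0.441, -0.23]]
drv [386. 209.] [ 7.5 14.6] ctr [ 0.5204 -0.2392  0.15  ] corners [[0.528, -0.219], [0.532, -0.257], [0.513, -0.259], [0.509, -0.221]]
side drv (226, 270, 16, 41) ((233.59071350097656, 289.995849609375), (40.27659225463867, 14.076375007629395), 87.39744567871094)
side drv (266, 261, 14, 40) ((272.5, 280.5), (13.0, 39.0), 0.0)
cup 185.63482666015625 239.5786590576172 13.131966590881348 [0.45684289 0.29568122 0.094     ] ((185.36788940429688, 239.32687377929688), (22.925453186035156, 25.746488571166992), 88.30354309082031)
```

View pics/crop1.png

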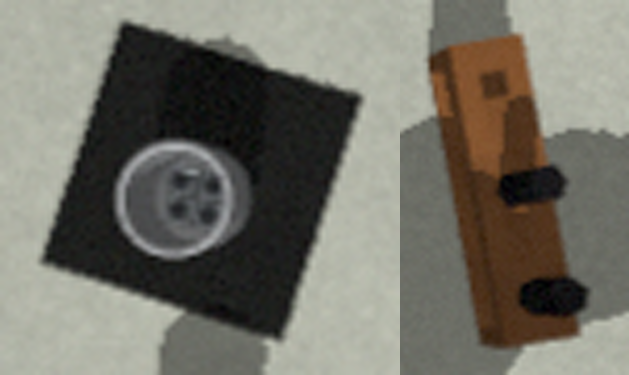

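Confirmed: the aluminium cup with grey nuts stands on the black mat. The purple cups are decoys. There are two drivers, in the middle and near holes, and the far hole is empty. Next I'll write a small planner that prints tool-frame rows and get the driver positions.

```bash
cat >> h.py <<'E'
def orient(az,alpha,yaz=None,s=1):
    """tool z at azimuth az, alpha deg below horizontal; y horizontal at az-90 (s=1) or az+90 (s=-1)"""
    a,b=np.radians([az,alpha]);z=np.array([np.cos(a)*np.cos(b),np.sin(a)*np.cos(b),-np.sin(b)])
    y=s*np.array([np.sin(a),-np.cos(a),0]);return np.c_[np.cross(y,z),y,z]
def plan(wps,off=None):
    """wps: list of (grip xyz,R,n rows); prints rows in tool units, linear grip path"""
    from bench import r
    off=r.grip_point_offset if off is None else off
    s=r.read_state();Rm=R.from_quat(s["eef_rot"]).as_matrix();p=np.array(s["ee_pos"])
    for g,Rt,n in wps:
        Rt=Rm if Rt is None else Rt
        rv=R.from_matrix(Rm.T@Rt).as_rotvec();g0=p-off*Rm[:,2];P=[];
        for i in range(n):
            R1=Rm@R.from_rotvec(rv/n).as_matrix() if i<n-1 else Rt
            q=g0+(np.array(g)-g0)*(i+1)/n+off*R1[:,2]
            P.append(np.round(Rm.T@(q-p)/.2,3).tolist());Rm,p=R1,q
        print("n",n,"rot",np.round(rv/np.pi/n,4).tolist(),"deg/row",round(np.degrees(np.linalg.norm(rv))/n,1));print(" pos",P)
E
python3 - <<'E'
from h import *
t=load("top0.npz");s=load("side0.npz")
for a,b in(((392,236),(233.5,289.5)),((386,209),(272.5,280.5))):
    print("driver",plane(t,*a,.11),plane(s,*b,.11),tri(t,a,s,b))
print("cup",plane(t,184.6,239.6,.094),"purple",plane(t,186,294,.05))
state()
plan([((.5,-.2,.36),None,8),((.45,.1,.33),orient(70,65),8),((.457-.2*.342*.707-.01,.299-.2*.94*.707,.07+.2*.707),orient(70,45),6)])
E
```

```text
driver [ 0.44983515 -0.26271723  0.11      ] [ 0.45239841 -0.25711692  0.11      ] (array([ 0.45100802, -0.26148821,  0.1145299 ]), np.float64(0.0022261614067508547))
driver [ 0.52287867 -0.25039581  0.11      ] [ 0.52480042 -0.24604469  0.11      ] (array([ 0.52338535, -0.24952797,  0.11350853]), np.float64(0.0013534593928471736))
cup [0.45687008 0.29852187 0.094     ] purple [0.30399301 0.30519625 0.05      ]
t 0.1 tcp [ 0.2058 -0.5898  0.2218] grip [ 0.2058 -0.5898  0.2405] w 0.0868 gf 0.0 F [0.1 0.1 0.3] j [ 1.21  0.33 -0.06  1.46  0.02  1.35 -0.09]
axes xyz cols [[0.944, 0.33, -0.0], [0.33, -0.944, 0.001], [-0.0, -0.001, -1.0]]
n 8 rot [0.0, 0.0, 0.0] deg/row 0.0
 pos [[0.254, -0.17, -0.074], [0.254, -0.17, -0.074], [0.254, -0.17, -0.074], [0.254, -0.17, -0.074], [0.254, -0.17, -0.074], [0.254, -0.17, -0.074], [0.254, -0.17, -0.074], [0.254, -0.17, -0.074]]
n 8 rot [0.0076, 0.0162, -0.0347] deg/row 7.0
 pos [[0.037, -0.19, 0.019], [0.056, -0.185, 0.025], [0.074, -0.177, 0.033], [0.091, -0.168, 0.041], [0.106, -0.157, 0.049], [0.119, -0.144, 0.058], [0.131, -0.129, 0.068], [0.14, -0.113, 0.077]]
n 6 rot [0.0, 0.0185, -0.0] deg/row 3.3
 pos [[-0.003, -0.059, 0.105], [-0.009, -0.059, 0.104], [-0.015, -0.059, 0.103], [-0.021, -0.059, 0.102], [-0.027, -0.059, 0.1], [-0.033, -0.059, 0.098]]
```

Emit:
{"method": "play_rows", "body": {
  "claw": [0,0,0,0,0,0,0,0],
  "delta_pos": [
    [0.1,-0.05,-0.15],
    [0.18,-0.12,-0.1],
    [0.19,-0.13,-0.08],
    [0.19,-0.13,-0.05],
    [0.19,-0.13,-0.05],
    [0.19,-0.13,-0.05],
    [0.19,-0.13,-0.05],
    [0.19,-0.13,-0.05]
  ],
  "delta_rot": [
    [0,0,0],
    [0,0,0],
    [0,0,0],
    [0,0,0],
    [0,0,0],
    [0,0,0],
    [0,0,0],
    [0,0,0]
  ]
}}

```text
time: 0.9
ee_pos: [0.4121, -0.3154, 0.3388]
eef_rot: [0.986, 0.167, -0.0, 0.0]
ft_force: [0.4, -0.1, -0.4]
width: 0.0874
grip_force: 0.0
```

Emit:
{"method": "play_rows", "body": {
  "claw": [0,0,0,0,0],
  "delta_pos": [
    [0.19,-0.13,0],
    [0.19,-0.13,0],
    [0.15,-0.12,0],
    [0.15,-0.12,0],
    [0,0,0]
  ],
  "delta_rot": [
    [0,0,0],
    [0,0,0],
    [0,0,0],
    [0,0,0],
    [0,0,0]
  ]
}}

```text
time: 1.4
ee_pos: [0.5091, -0.172, 0.3382]
eef_rot: [0.985, 0.171, 0.0, -0.001]
ft_force: [-0.5, 0.7, -0.3]
width: 0.0872
grip_force: 0.0
```

```bash
python3 - <<'E'
from h import *
state()
plan([((.43,.08,.33),orient(70,65),10),((.457-.2*.342*.707,.2985-.2*.94*.707,.07+.2*.707),orient(70,45),6)])
E
```

```text
t 1.4 tcp [ 0.5091 -0.172   0.3382] grip [ 0.5091 -0.172   0.3569] w 0.0872 gf 0.0 F [-0.5  0.7 -0.3] j [ 0.65  0.13 -0.46  1.48  0.06  1.55 -1.03]
axes xyz cols [[0.941, 0.338, 0.0], [0.338, -0.941, 0.002], [0.001, -0.002, -1.0]]
n 10 rot [0.006, 0.0129, -0.0275] deg/row 5.6
 pos [[0.009, -0.134, 0.014], [0.02, -0.133, 0.017], [0.03, -0.13, 0.02], [0.04, -0.127, 0.024], [0.05, -0.123, 0.028], [0.059, -0.118, 0.032], [0.067, -0.113, 0.037], [0.075, -0.106, 0.041], [0.082, -0.099, 0.046], [0.088, -0.091, 0.051]]
n 6 rot [0.0, 0.0185, -0.0] deg/row 3.3
 pos [[0.019, -0.041, 0.115], [0.012, -0.041, 0.116], [0.005, -0.041, 0.116], [-0.001, -0.041, 0.116], [-0.008, -0.041, 0.115], [-0.015, -0.041, 0.114]]
```

Emit:
{"method": "play_rows", "body": {
  "claw": [0,0,0,0,0,0,0,0],
  "delta_pos": [
    [0.01,-0.13,0.01],
    [0.02,-0.13,0.02],
    [0.03,-0.13,0.02],
    [0.04,-0.13,0.02],
    [0.05,-0.12,0.03],
    [0.06,-0.12,0.03],
    [0.07,-0.11,0.04],
    [0.075,-0.11,0.04]
  ],
  "delta_rot": [
    [0.006,0.013,-0.0275],
    [0.006,0.013,-0.0275],
    [0.006,0.013,-0.0275],
    [0.006,0.013,-0.0275],
    [0.006,0.013,-0.0275],
    [0.006,0.013,-0.0275],
    [0.006,0.013,-0.0275],
    [0.006,0.013,-0.0275]
  ]
}}

```text
time: 2.2
ee_pos: [0.4484, 0.03, 0.3178]
eef_rot: [0.855, 0.488, 0.145, -0.099]
ft_force: [-0.4, 0.2, -0.6]
width: 0.0869
grip_force: 0.0
```

Emit:
{"method": "play_rows", "body": {
  "claw": [0,0,0,0,0,0,0,0],
  "delta_pos": [
    [0.08,-0.1,0.05],
    [0.09,-0.09,0.05],
    [0.02,-0.04,0.1],
    [0.01,-0.04,0.1],
    [0,-0.04,0.1],
    [0,-0.04,0.08],
    [-0.01,-0.04,0.08],
    [0,0,0]
  ],
  "delta_rot": [
    [0.006,0.013,-0.0275],
    [0.006,0.013,-0.0275],
    [0,0.018,0],
    [0,0.018,0],
    [0,0.018,0],
    [0,0.018,0],
    [0,0.018,0],
    [0,0,0]
  ]
}}

```text
time: 3.0
ee_pos: [0.4121, 0.1435, 0.2328]
eef_rot: [0.769, 0.533, 0.288, -0.201]
ft_force: [0.2, 0.3, -0.3]
width: 0.0871
grip_force: 0.0
```

```bash
python3 - <<'E'
from h import *
state()
c=snap("top","top1")
d=cv2.resize(c["pixels"][190:300,110:300],None,fx=4,fy=4,interpolation=2)
cv2.imwrite("pics/top1c.png",d[:,:,::-1])
plan([((.457-.1*.342*.707,.2985-.1*.94*.707,.07+.1*.707),orient(70,45),6),((.457,.2985,.07),None,6)])
E
```

```text
t 3.0 tcp [0.4121 0.1435 0.2328] grip [0.4078 0.1319 0.2469] w 0.0871 gf 0.0 F [ 0.2  0.3 -0.3] j [ 0.55 -0.25 -0.4   2.21 -0.89  1.16  0.17]
axes xyz cols [[0.265, 0.937, 0.23], [0.705, -0.351, 0.617], [0.658, -0.002, -0.753]]
n 6 rot [0.0004, 0.0036, -0.0003] deg/row 0.7
 pos [[0.006, -0.011, 0.124], [0.005, -0.011, 0.124], [0.003, -0.011, 0.124], [0.002, -0.01, 0.124], [0.001, -0.01, 0.124], [-0.001, -0.01, 0.124]]
n 6 rot [0.0, 0.0, 0.0] deg/row 0.0
 pos [[0.0, -0.0, 0.083], [0.0, -0.0, 0.083], [0.0, -0.0, 0.083], [0.0, -0.0, 0.083], [0.0, -0.0, 0.083], [0.0, -0.0, 0.083]]
```

View pics/top1c.png

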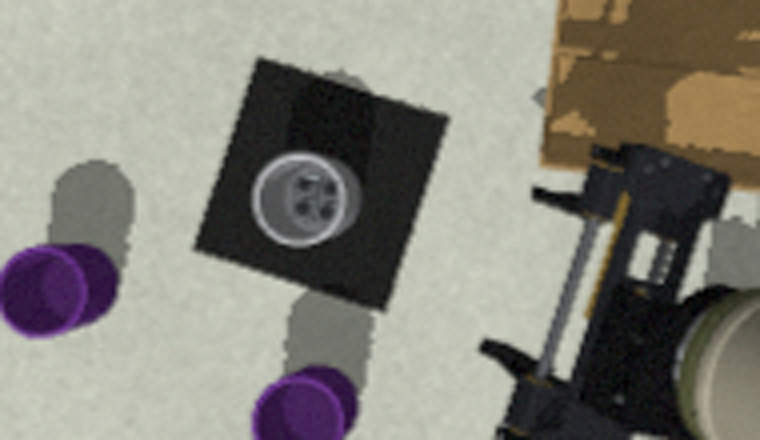

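The cup hasn't moved (px 184.5,240), and the gripper at crop (540,280) is lined up with it. Advancing.

Emit:
{"method": "play_rows", "body": {
  "claw": [0,0,0,0,0,0,0],
  "delta_pos": [
    [0.006,-0.011,0.124],
    [0.005,-0.011,0.124],
    [0.003,-0.01,0.124],
    [0.002,-0.01,0.124],
    [0,-0.01,0.124],
    [0,-0.01,0.124],
    [0,0,0]
  ],
  "delta_rot": [
    [0,0.0036,0],
    [0,0.0036,0],
    [0,0.0036,0],
    [0,0.0036,0],
    [0,0.0036,0],
    [0,0.0036,0],
    [0,0,0]
  ]
}}

```text
time: 3.75
ee_pos: [0.4388, 0.2464, 0.1278]
eef_rot: [0.758, 0.528, 0.315, -0.218]
ft_force: [-0.7, -0.9, -0.3]
width: 0.0867
grip_force: 0.0
```

```bash
python3 - <<'E'
from h import *
state()
plan([((.457,.2985,.07),orient(70,45),7)])
E
```

```text
t 3.75 tcp [0.4388 0.2464 0.1278] grip [0.4342 0.2339 0.141 ] w 0.0867 gf 0.0 F [-0.7 -0.9 -0.3] j [ 0.41 -0.   -0.57  2.31 -1.13  0.75  0.33]
axes xyz cols [[0.245, 0.938, 0.247], [0.663, -0.347, 0.663], [0.708, 0.001, -0.706]]
n 7 rot [0.0002, -0.0, -0.0001] deg/row 0.0
 pos [[-0.001, -0.001, 0.07], [-0.001, -0.001, 0.07], [-0.001, -0.001, 0.07], [-0.001, -0.001, 0.07], [-0.001, -0.001, 0.07], [-0.001, -0.001, 0.07], [-0.001, -0.001, 0.07]]
```

```bash
python3 - <<'E'
from h import *
plan([((.457,.2985,.07),orient(58,45),8)])
E
```

```text
n 8 rot [-0.0057, -0.0, 0.0058] deg/row 1.5
 pos [[-0.001, 0.001, 0.062], [-0.001, -0.0, 0.062], [-0.001, -0.001, 0.062], [-0.001, -0.002, 0.062], [-0.001, -0.003, 0.061], [-0.002, -0.004, 0.061], [-0.002, -0.005, 0.061], [-0.002, -0.007, 0.061]]
```

```bash
python3 - <<'E'
from h import *
z=orient(58,45)
plan([(np.array([.457,.2985,.07])-.075*z[:,2],z,3),((.457,.2985,.07),z,5)])
E
```

```text
n 3 rot [-0.0152, -0.0001, 0.0154] deg/row 3.9
 pos [[-0.002, -0.015, 0.041], [-0.003, -0.017, 0.04], [-0.004, -0.019, 0.039]]
n 5 rot [0.0, 0.0, 0.0] deg/row 0.0
 pos [[-0.0, 0.0, 0.075], [-0.0, -0.0, 0.075], [-0.0, 0.0, 0.075], [0.0, -0.0, 0.075], [-0.0, 0.0, 0.075]]
```

Emit:
{"method": "play_rows", "body": {
  "claw": [0,0,0,0],
  "delta_pos": [
    [-0.002,-0.015,0.041],
    [-0.003,-0.017,0.04],
    [-0.004,-0.019,0.039],
    [0,0,0]
  ],
  "delta_rot": [
    [-0.0152,0,0.0154],
    [-0.0152,0,0.0154],
    [-0.0152,0,0.0154],
    [0,0,0]
  ]
}}

```text
time: 4.15
ee_pos: [0.4389, 0.2609, 0.1183]
eef_rot: [0.799, 0.466, 0.329, -0.19]
ft_force: [0.1, 0.7, -0.7]
width: 0.0874
grip_force: 0.0
```

```bash
python3 - <<'E'
from h import *
state()
plan([((.457,.2985,.07),orient(58,45),6)])
E
```

```text
t 4.15 tcp [0.4389 0.2609 0.1183] grip [0.4323 0.2495 0.1316] w 0.0874 gf 0.0 F [ 0.1  0.7 -0.7] j [ 0.09 -0.07 -0.37  2.4  -1.26  0.57  0.24]
axes xyz cols [[0.349, 0.87, 0.349], [0.62, -0.494, 0.61], [0.703, 0.003, -0.712]]
n 6 rot [-0.0015, 0.0003, 0.0017] deg/row 0.4
 pos [[-0.004, -0.002, 0.069], [-0.004, -0.002, 0.069], [-0.004, -0.003, 0.069], [-0.004, -0.003, 0.069], [-0.004, -0.003, 0.069], [-0.004, -0.003, 0.069]]
```

The arm is folding into its limits (j4 and j5) with this heading. j5 has room the other way, so I'll back out and approach from the left, with the tool pointing right.

```bash
python3 - <<'E'
from h import *
z=orient(-50,45,s=-1);C=np.array([.457,.2985,.07])
plan([((.42,.22,.22),None,3),((.44,.26,.33),orient(-50,80,s=-1),10),(C-.17*z[:,2]+[0,0,.06],z,8),(C-.1*z[:,2],z,5)])
E
```

```text
n 3 rot [0.0, 0.0, 0.0] deg/row 0.0
 pos [[0.066, 0.007, -0.142], [0.066, 0.007, -0.142], [0.066, 0.007, -0.142]]
n 10 rot [0.012, -0.0264, -0.0382] deg/row 8.6
 pos [[0.047, -0.004, -0.024], [0.044, 0.001, -0.028], [0.041, 0.006, -0.033], [0.037, 0.011, -0.037], [0.032, 0.014, -0.041], [0.026, 0.017, -0.045], [0.019, 0.019, -0.048], [0.013, 0.02, -0.051], [0.006, 0.02, -0.053], [-0.002, 0.019, -0.055]]
n 8 rot [-0.0, -0.0243, 0.0] deg/row 4.4
 pos [[0.087, 0.024, 0.034], [0.089, 0.024, 0.027], [0.091, 0.024, 0.019], [0.092, 0.024, 0.012], [0.093, 0.024, 0.004], [0.093, 0.024, -0.004], [0.092, 0.024, -0.011], [0.091, 0.024, -0.019]]
n 5 rot [0.0, 0.0, 0.0] deg/row 0.0
 pos [[0.042, -0.0, 0.112], [0.042, -0.0, 0.112], [0.042, 0.0, 0.112], [0.042, -0.0, 0.112], [0.042, -0.0, 0.112]]
```

Emit:
{"method": "play_rows", "body": {
  "claw": [0,0,0,0,0,0,0,0],
  "delta_pos": [
    [0.06,0,-0.14],
    [0.06,0,-0.14],
    [0.06,0,-0.14],
    [0.04,0,-0.02],
    [0.035,0,-0.02],
    [0.03,0,-0.025],
    [0.03,0.005,-0.03],
    [0.03,0.01,-0.03]
  ],
  "delta_rot": [
    [0,0,0],
    [0,0,0],
    [0,0,0],
    [0.0092,-0.02,-0.03],
    [0.0092,-0.02,-0.03],
    [0.0092,-0.02,-0.03],
    [0.0092,-0.02,-0.03],
    [0.0092,-0.02,-0.03]
  ]
}}

```text
time: 4.95
ee_pos: [0.4276, 0.239, 0.2435]
eef_rot: [0.696, 0.684, 0.2, -0.088]
ft_force: [-0.3, -0.1, -0.1]
width: 0.0868
grip_force: 0.0
```

Emit:
{"method": "play_rows", "body": {
  "claw": [0,0,0,0,0,0,0,0],
  "delta_pos": [
    [0.025,0.01,-0.03],
    [0.02,0.01,-0.03],
    [0.015,0.015,-0.035],
    [0.01,0.015,-0.035],
    [0.01,0.015,-0.04],
    [0.005,0.015,-0.04],
    [0,0.015,-0.04],
    [0,0.015,-0.04]
  ],
  "delta_rot": [
    [0.0092,-0.02,-0.03],
    [0.0092,-0.02,-0.03],
    [0.0092,-0.02,-0.03],
    [0.0092,-0.02,-0.03],
    [0.0092,-0.02,-0.03],
    [0.0092,-0.02,-0.03],
    [0.0092,-0.02,-0.03],
    [0.0092,-0.02,-0.03]
  ]
}}

```text
time: 5.75
ee_pos: [0.4394, 0.252, 0.3077]
eef_rot: [0.413, 0.907, -0.034, 0.082]
ft_force: [0.6, 0.3, 0.6]
width: 0.087
grip_force: 0.0
```

```bash
python3 - <<'E'
from h import *
state()
z=orient(-50,45,s=-1);C=np.array([.457,.2985,.07])
plan([(C-.17*z[:,2]+[0,0,.06],z,8),(C-.1*z[:,2],z,5)])
E
```

```text
t 5.75 tcp [0.4394 0.252  0.3077] grip [0.4372 0.2544 0.3261] w 0.087 gf 0.0 F [0.6 0.3 0.6] j [-0.02  0.06 -0.73  1.63  0.22  1.47 -0.06]
axes xyz cols [[-0.646, 0.754, 0.121], [0.743, 0.657, -0.129], [-0.177, 0.006, -0.984]]
n 8 rot [0.0006, -0.0242, 0.0006] deg/row 4.4
 pos [[0.088, 0.028, 0.031], [0.09, 0.028, 0.024], [0.091, 0.028, 0.016], [0.092, 0.028, 0.009], [0.093, 0.028, 0.001], [0.093, 0.028, -0.007], [0.092, 0.027, -0.014], [0.091, 0.027, -0.022]]
n 5 rot [0.0, 0.0, 0.0] deg/row 0.0
 pos [[0.042, -0.0, 0.112], [0.042, -0.0, 0.112], [0.042, 0.0, 0.112], [0.042, -0.0, 0.112], [0.042, -0.0, 0.112]]
```

Good posture (j7≈0, j5 turning positive).

Emit:
{"method": "play_rows", "body": {
  "claw": [0,0,0,0,0,0,0,0],
  "delta_pos": [
    [0.088,0.028,0.03],
    [0.09,0.028,0.025],
    [0.09,0.028,0.015],
    [0.092,0.028,0.01],
    [0.093,0.028,0],
    [0.093,0.028,-0.005],
    [0.092,0.028,-0.015],
    [0.091,0.027,-0.02]
  ],
  "delta_rot": [
    [0,-0.0242,0],
    [0,-0.0242,0],
    [0,-0.0242,0],
    [0,-0.0242,0],
    [0,-0.0242,0],
    [0,-0.0242,0],
    [0,-0.0242,0],
    [0,-0.0242,0]
  ]
}}

```text
time: 6.55
ee_pos: [0.3876, 0.3816, 0.237]
eef_rot: [0.386, 0.839, -0.155, 0.35]
ft_force: [1.3, -0.2, 0.2]
width: 0.0871
grip_force: 0.0
```

```bash
python3 - <<'E'
from h import *
state()
z=orient(-50,45,s=-1);C=np.array([.457,.2985,.07])
plan([(C-.1*z[:,2],z,7)])
E
```

```text
t 6.55 tcp [0.3876 0.3816 0.237 ] grip [0.3789 0.3915 0.2502] w 0.0871 gf 0.0 F [ 1.3 -0.2  0.2] j [-0.65  0.49 -0.81  1.58  0.9   1.82 -0.84]
axes xyz cols [[-0.457, 0.757, 0.468], [0.54, 0.654, -0.53], [-0.707, 0.011, -0.707]]
n 7 rot [0.0008, -0.0, 0.0001] deg/row 0.1
 pos [[0.03, -0.002, 0.081], [0.03, -0.001, 0.081], [0.03, -0.001, 0.081], [0.03, -0.001, 0.081], [0.03, -0.001, 0.081], [0.03, -0.001, 0.081], [0.03, -0.0, 0.081]]
```

Emit:
{"method": "play_rows", "body": {
  "claw": [0,0,0,0,0,0,0,0],
  "delta_pos": [
    [0.03,-0.001,0.081],
    [0.03,-0.001,0.081],
    [0.03,-0.001,0.081],
    [0.03,-0.001,0.081],
    [0.03,-0.001,0.081],
    [0.03,-0.001,0.081],
    [0.03,-0.001,0.081],
    [0,0,0]
  ],
  "delta_rot": [
    [0,0,0],
    [0,0,0],
    [0,0,0],
    [0,0,0],
    [0,0,0],
    [0,0,0],
    [0,0,0],
    [0,0,0]
  ]
}}

```text
time: 7.35
ee_pos: [0.4186, 0.3422, 0.123]
eef_rot: [0.383, 0.841, -0.156, 0.348]
ft_force: [0.8, -0.1, 0.2]
width: 0.0871
grip_force: 0.0
```

```bash
python3 - <<'E'
from h import *
state()
c=snap("top");s=snap("side")
d=np.vstack([cv2.resize(c["pixels"][190:310,100:260],None,fx=3,fy=2.4,interpolation=2),cv2.resize(s["pixels"][120:220,150:310],None,fx=3,fy=3,interpolation=2)])
cv2.imwrite("pics/c2.png",d[:,:,::-1])
z=orient(-50,45,s=-1);C=np.array([.457,.2985,.07])
plan([(C,z,8)])
E
```

```text
t 7.35 tcp [0.4186 0.3422 0.123 ] grip [0.4099 0.3521 0.1362] w 0.0871 gf 0.0 F [ 0.8 -0.1  0.2] j [-0.59  0.57 -0.76  1.73  0.97  1.63 -0.94]
axes xyz cols [[-0.464, 0.754, 0.466], [0.536, 0.657, -0.529], [-0.705, 0.004, -0.709]]
n 8 rot [0.0008, -0.0002, 0.0004] deg/row 0.2
 pos [[-0.002, -0.001, 0.063], [-0.002, -0.001, 0.063], [-0.002, -0.001, 0.063], [-0.002, -0.001, 0.063], [-0.002, -0.0, 0.063], [-0.002, -0.0, 0.063], [-0.002, -0.0, 0.063], [-0.002, 0.0, 0.063]]
```

View pics/c2.png

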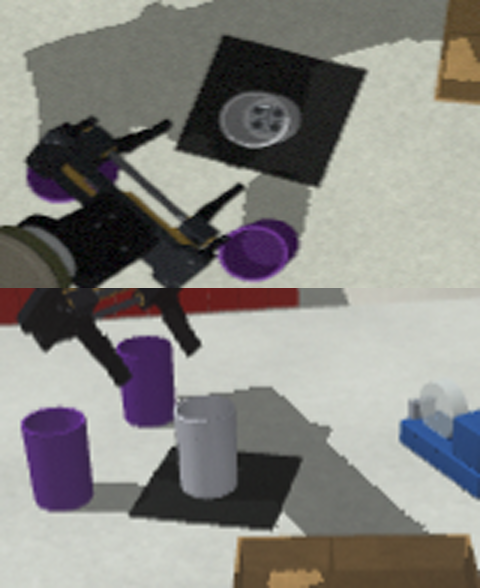

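The cup hasn't moved. The right end of the gripper body comes close to the purple cup at crop (255,250), so I'll turn the heading to -62° before going in.

```bash
python3 - <<'E'
from h import *
z=orient(-62,45,s=-1);C=np.array([.457,.2985,.072])
plan([(C-.095*z[:,2],z,4),(C,z,7)])
E
```

```text
n 4 rot [0.0133, -0.0004, 0.0126] deg/row 3.3
 pos [[-0.008, 0.014, 0.006], [-0.007, 0.015, 0.005], [-0.006, 0.015, 0.005], [-0.005, 0.016, 0.004]]
n 7 rot [0.0, 0.0, 0.0] deg/row 0.0
 pos [[-0.0, -0.0, 0.068], [0.0, 0.0, 0.068], [-0.0, -0.0, 0.068], [-0.0, -0.0, 0.068], [-0.0, -0.0, 0.068], [0.0, 0.0, 0.068], [-0.0, -0.0, 0.068]]
```

Emit:
{"method": "play_rows", "body": {
  "claw": [0,0,0,0,0],
  "delta_pos": [
    [-0.008,0.014,0.006],
    [-0.007,0.015,0.005],
    [-0.006,0.015,0.005],
    [-0.005,0.016,0.004],
    [0,0,0]
  ],
  "delta_rot": [
    [0.0133,0,0.0126],
    [0.0133,0,0.0126],
    [0.0133,0,0.0126],
    [0.0133,0,0.0126],
    [0,0,0]
  ]
}}

```text
time: 7.95
ee_pos: [0.4325, 0.3468, 0.1265]
eef_rot: [0.477, 0.792, -0.196, 0.326]
ft_force: [0.8, -0.2, -0.8]
width: 0.0869
grip_force: 0.0
```

```bash
python3 - <<'E'
from h import *
state()
z=orient(-62,45,s=-1);C=np.array([.457,.2985,.072])
plan([(C,z,7)])
E
```

```text
t 7.95 tcp [0.4325 0.3468 0.1265] grip [0.4263 0.3584 0.1398] w 0.0869 gf 0.0 F [ 0.8 -0.2 -0.8] j [-0.62  0.66 -0.7   1.56  0.9   1.75 -1.02]
axes xyz cols [[-0.332, 0.884, 0.33], [0.629, 0.468, -0.621], [-0.703, 0.002, -0.711]]
n 7 rot [-0.0, -0.0003, -0.0001] deg/row 0.1
 pos [[-0.0, -0.001, 0.068], [-0.0, -0.001, 0.068], [-0.0, -0.001, 0.068], [-0.0, -0.001, 0.068], [-0.0, -0.001, 0.068], [0.0, -0.001, 0.068], [0.0, -0.001, 0.068]]
```

Emit:
{"method": "play_rows", "body": {
  "claw": [0,0,0,0,0,0,0,0],
  "delta_pos": [
    [0,-0.001,0.068],
    [0,-0.001,0.068],
    [0,-0.001,0.068],
    [0,-0.001,0.068],
    [0,-0.001,0.068],
    [0,-0.001,0.068],
    [0,0,0.068],
    [0,0,0]
  ],
  "delta_rot": [
    [0,0,0],
    [0,0,0],
    [0,0,0],
    [0,0,0],
    [0,0,0],
    [0,0,0],
    [0,0,0],
    [0,0,0]
  ]
}}

```text
time: 8.75
ee_pos: [0.4626, 0.2842, 0.057]
eef_rot: [0.477, 0.792, -0.197, 0.326]
ft_force: [-0.9, -0.6, -0.8]
width: 0.087
grip_force: 0.0
```

Emit:
{"method": "play_rows", "body": {
  "claw": [0.5,0.5,0.5,0.5,0.5,0.5],
  "delta_pos": [
    [0,0,0],
    [0,0,0],
    [0,0,0],
    [0,0,0],
    [0,0,0],
    [0,0,0]
  ],
  "delta_rot": [
    [0,0,0],
    [0,0,0],
    [0,0,0],
    [0,0,0],
    [0,0,0],
    [0,0,0]
  ],
  "squeeze": 35
}}

```text
time: 9.35
ee_pos: [0.4624, 0.287, 0.0589]
eef_rot: [0.476, 0.793, -0.195, 0.326]
ft_force: [2.1, 1.4, 4.9]
width: 0.0632
grip_force: 34.6
```

```bash
python3 - <<'E'
from h import *
s,Rm,g=state()
plan([(g+[0,0,.16],None,5),((.55,.15,.28),None,5)])
E
```

```text
t 9.35 tcp [0.4624 0.287  0.0589] grip [0.4562 0.2986 0.0722] w 0.0632 gf 34.6 F [2.1 1.4 4.9] j [-0.53  0.69 -0.67  1.69  0.96  1.6  -1.05]
axes xyz cols [[-0.333, 0.883, 0.332], [0.628, 0.47, -0.621], [-0.704, 0.002, -0.711]]
n 5 rot [0.0, 0.0, 0.0] deg/row 0.0
 pos [[-0.113, 0.0, -0.114], [-0.113, 0.0, -0.114], [-0.113, 0.0, -0.114], [-0.113, 0.0, -0.114], [-0.113, 0.0, -0.114]]
n 5 rot [0.0, 0.0, 0.0] deg/row 0.0
 pos [[-0.158, 0.013, 0.089], [-0.158, 0.013, 0.089], [-0.158, 0.013, 0.089], [-0.158, 0.013, 0.089], [-0.158, 0.013, 0.089]]
```

Emit:
{"method": "play_rows", "body": {
  "claw": [0.6,0.6,0.6,0.6,0.6,0.6,0.6,0.6],
  "delta_pos": [
    [-0.03,0,-0.03],
    [-0.06,0,-0.06],
    [-0.08,0,-0.08],
    [-0.08,0,-0.08],
    [-0.08,0,-0.08],
    [-0.08,0,-0.08],
    [-0.08,0,-0.08],
    [-0.08,0,-0.08]
  ],
  "delta_rot": [
    [0,0,0],
    [0,0,0],
    [0,0,0],
    [0,0,0],
    [0,0,0],
    [0,0,0],
    [0,0,0],
    [0,0,0]
  ],
  "squeeze": 40
}}

```text
time: 10.15
ee_pos: [0.462, 0.2856, 0.2216]
eef_rot: [0.476, 0.793, -0.196, 0.326]
ft_force: [0.9, -0.6, -2.5]
width: 0.0628
grip_force: 39.7
```

```bash
python3 - <<'E'
from h import *
s,Rm,g=state()
plan([((.54,.14,.27),orient(-75,45,s=-1),6),((.6,.03,.25),orient(-85,10,s=-1),8)])
E
```

```text
t 10.15 tcp [0.462  0.2856 0.2216] grip [0.4559 0.2972 0.2349] w 0.0628 gf 39.7 F [ 0.9 -0.6 -2.5] j [-0.48  0.48 -0.72  1.59  0.86  1.78 -0.83]
axes xyz cols [[-0.334, 0.883, 0.33], [0.628, 0.47, -0.621], [-0.704, 0.0, -0.711]]
n 6 rot [0.0085, -0.0003, 0.0085] deg/row 2.2
 pos [[-0.126, -0.002, 0.084], [-0.126, 0.004, 0.084], [-0.126, 0.009, 0.084], [-0.125, 0.015, 0.083], [-0.125, 0.02, 0.083], [-0.124, 0.026, 0.082]]
n 8 rot [0.0063, -0.0242, 0.0033] deg/row 4.5
 pos [[-0.052, 0.017, 0.062], [-0.047, 0.018, 0.065], [-0.042, 0.02, 0.068], [-0.036, 0.022, 0.07], [-0.031, 0.023, 0.071], [-0.025, 0.025, 0.072], [-0.019, 0.026, 0.073], [-0.013, 0.028, 0.073]]
```

Emit:
{"method": "play_rows", "body": {
  "claw": [0.6,0.6,0.6,0.6,0.6,0.6,0.6,0.6],
  "delta_pos": [
    [-0.06,0,0.04],
    [-0.11,0,0.075],
    [-0.11,0,0.075],
    [-0.11,0.005,0.07],
    [-0.11,0.01,0.07],
    [-0.11,0.02,0.07],
    [-0.09,0.02,0.06],
    [-0.06,0.01,0.04]
  ],
  "delta_rot": [
    [0.006,0,0.006],
    [0.006,0,0.006],
    [0.006,0,0.006],
    [0.006,0,0.006],
    [0.006,0,0.006],
    [0.006,0,0.006],
    [0.006,0,0.006],
    [0.006,0,0.006]
  ]
}}

```text
time: 10.95
ee_pos: [0.5443, 0.1233, 0.2555]
eef_rot: [0.559, 0.736, -0.231, 0.303]
ft_force: [0.2, 1.0, -2.4]
width: 0.0627
grip_force: 39.7
```

```bash
python3 - <<'E'
from h import *
s,Rm,g=state()
plan([((.6,.03,.24),orient(-85,10,s=-1),10)])
E
```

```text
t 10.95 tcp [0.5443 0.1233 0.2555] grip [0.5408 0.136  0.2688] w 0.0627 gf 39.7 F [ 0.2  1.  -2.4] j [-0.23  0.39 -0.62  1.59  0.85  1.72 -0.68]
axes xyz cols [[-0.191, 0.964, 0.188], [0.684, 0.268, -0.679], [-0.704, -0.001, -0.71]]
n 10 rot [0.0052, -0.0195, 0.0028] deg/row 3.7
 pos [[-0.037, 0.013, 0.052], [-0.034, 0.014, 0.053], [-0.031, 0.015, 0.055], [-0.027, 0.016, 0.056], [-0.023, 0.017, 0.057], [-0.02, 0.018, 0.057], [-0.016, 0.019, 0.058], [-0.012, 0.02, 0.058], [-0.009, 0.021, 0.058], [-0.005, 0.022, 0.057]]
```

Emit:
{"method": "play_rows", "body": {
  "claw": [0.6,0.6,0.6,0.6,0.6,0.6,0.6,0.6],
  "delta_pos": [
    [-0.037,0.013,0.052],
    [-0.034,0.014,0.053],
    [-0.031,0.015,0.055],
    [-0.027,0.016,0.056],
    [-0.023,0.017,0.057],
    [-0.02,0.018,0.057],
    [-0.016,0.019,0.058],
    [-0.012,0.02,0.058]
  ],
  "delta_rot": [
    [0.005,-0.0195,0.003],
    [0.005,-0.0195,0.003],
    [0.005,-0.0195,0.003],
    [0.005,-0.0195,0.003],
    [0.005,-0.0195,0.003],
    [0.005,-0.0195,0.003],
    [0.005,-0.0195,0.003],
    [0.005,-0.0195,0.003]
  ]
}}

```text
time: 11.75
ee_pos: [0.59, 0.036, 0.2392]
eef_rot: [0.53, 0.604, -0.393, 0.446]
ft_force: [1.1, -0.5, -3.3]
width: 0.0628
grip_force: 39.6
```

```bash
python3 - <<'E'
from h import *
s,Rm,g=state()
c=np.array([-np.sin(np.pi/4),0,0]) # cup axis in tool: up at grasp
cup=np.array([-.704,0,-.711])
for roll in(0,60,90,120,150,-60,-90,-120,-150):
    Q=Rm@R.from_rotvec([0,0,np.radians(roll)]).as_matrix();print(roll,np.round(Q@cup,2),"mouth",np.round(g+Q@cup*.026,3))
E
```

```text
t 11.75 tcp [0.59   0.036  0.2392] grip [0.5877 0.0537 0.2447] w 0.0628 gf 39.6 F [ 1.1 -0.5 -3.3] j [-0.35  0.66 -0.42  1.55  1.18  1.96 -0.83]
axes xyz cols [[-0.04, 0.992, 0.123], [0.29, 0.129, -0.948], [-0.956, -0.002, -0.293]]
0 [-0.06  0.47  0.88] mouth [0.586 0.066 0.268]
60 [-0.68  0.49  0.55] mouth [0.57  0.067 0.259]
90 [-0.79  0.58  0.21] mouth [0.567 0.069 0.25 ]
120 [-0.71  0.7  -0.13] mouth [0.569 0.072 0.241]
150 [-0.46  0.81 -0.37] mouth [0.576 0.075 0.235]
-60 [0.53 0.65 0.54] mouth [0.602 0.071 0.259]
-90 [0.61 0.77 0.21] mouth [0.604 0.074 0.25 ]
-120 [ 0.5   0.86 -0.13] mouth [0.601 0.076 0.241]
-150 [ 0.24  0.9  -0.38] mouth [0.594 0.077 0.235]
```

```bash
python3 - <<'E'
from h import *
plan([((.6,-.01,.2),orient(-50,0,s=-1),8)])
E
```

```text
n 8 rot [-0.0225, -0.0115, -0.0033] deg/row 4.6
 pos [[0.012, 0.009, 0.047], [0.013, 0.006, 0.046], [0.015, 0.003, 0.045], [0.017, -0.0, 0.044], [0.018, -0.003, 0.043], [0.02, -0.006, 0.041], [0.022, -0.008, 0.04], [0.023, -0.011, 0.037]]
```

Emit:
{"method": "play_rows", "body": {
  "claw": [0.6,0.6,0.6,0.6,0.6,0.6,0.6,0.6],
  "delta_pos": [
    [0.012,0.009,0.047],
    [0.013,0.006,0.046],
    [0.015,0.003,0.045],
    [0.017,0,0.044],
    [0.018,-0.003,0.043],
    [0.02,-0.006,0.041],
    [0.022,-0.008,0.04],
    [0.023,-0.011,0.037]
  ],
  "delta_rot": [
    [-0.0225,-0.0115,-0.0033],
    [-0.0225,-0.0115,-0.0033],
    [-0.0225,-0.0115,-0.0033],
    [-0.0225,-0.0115,-0.0033],
    [-0.0225,-0.0115,-0.0033],
    [-0.0225,-0.0115,-0.0033],
    [-0.0225,-0.0115,-0.0033],
    [-0.0225,-0.0115,-0.0033]
  ]
}}

```text
time: 12.55
ee_pos: [0.6119, -0.0238, 0.1996]
eef_rot: [0.298, 0.642, -0.297, 0.641]
ft_force: [0.3, -0.1, -2.6]
width: 0.063
grip_force: 39.6
```

```bash
python3 - <<'E'
from h import *
s,Rm,g=state()
cup=np.array([-.704,0,-.711])
for roll in(-60,-90,-120,-150,-165):
    Q=Rm@R.from_rotvec([0,0,np.radians(roll)]).as_matrix();print(roll,np.round(Q@cup,2),"mouth",np.round(g+Q@cup*.026,3))
T=np.array([.601,.012,.005]);
c=snap("side","side2")
E
```

```text
t 12.55 tcp [ 0.6119 -0.0238  0.1996] grip [ 0.5998 -0.0095  0.1996] w 0.063 gf 39.6 F [ 0.3 -0.1 -2.6] j [-0.35  0.58 -0.35  2.11  1.71  1.71 -1.08]
axes xyz cols [[-0.0, 0.763, 0.647], [0.002, 0.647, -0.763], [-1.0, 0.001, -0.002]]
-60 [0.01 0.94 0.35] mouth [0.6   0.015 0.209]
-90 [0.08 1.   0.  ] mouth [0.602 0.016 0.2  ]
-120 [ 0.01  0.94 -0.35] mouth [0.6   0.015 0.191]
-150 [-0.19  0.77 -0.61] mouth [0.595 0.011 0.184]
-165 [-0.32  0.66 -0.68] mouth [0.591 0.008 0.182]
```

View pics/side2.png

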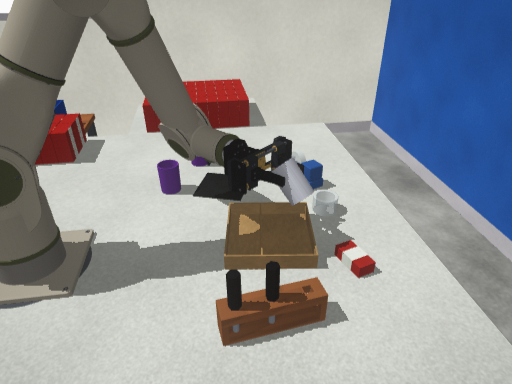

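The cup is held over the wide compartment, at (285,175) in the side view. I'll lower a little, then roll it to pour.

Emit:
{"method": "play_rows", "body": {
  "claw": [0.6,0.6,0.6,0.6,0.6,0.6,0.6,0.6],
  "delta_pos": [
    [0.05,-0.027,0.032],
    [0.05,-0.027,0.032],
    [0.05,-0.026,0.031],
    [0,0,0],
    [0,0,0],
    [0,0,0],
    [0,0,0],
    [0,0,0]
  ],
  "delta_rot": [
    [0,0,0],
    [0,0,0],
    [0,0,0],
    [0,0,-0.045],
    [0,0,-0.045],
    [0,0,-0.045],
    [0,0,-0.045],
    [0,0,-0.045]
  ]
}}

```text
time: 13.4
ee_pos: [0.6121, -0.0489, 0.1697]
eef_rot: [0.057, 0.706, -0.502, 0.496]
ft_force: [-0.9, 0.4, -2.3]
width: 0.0627
grip_force: 39.6
```

Emit:
{"method": "play_rows", "body": {
  "claw": [0.6,0.6,0.6,0.6,0.6,0.6,0.6,0.6],
  "delta_pos": [
    [0,0,0],
    [0,0,0],
    [0,0,0],
    [0,0,0],
    [0,0,0],
    [0,0,0],
    [0,0,0],
    [0,0,0]
  ],
  "delta_rot": [
    [0,0,-0.045],
    [0,0,-0.045],
    [0,0,-0.045],
    [0,0,-0.045],
    [0,0,-0.045],
    [0,0,-0.045],
    [0,0,-0.045],
    [0,0,-0.045]
  ]
}}

```text
time: 14.2
ee_pos: [0.6122, -0.0488, 0.1697]
eef_rot: [0.33, -0.626, 0.69, -0.15]
ft_force: [0.5, -0.2, -2.1]
width: 0.063
grip_force: 39.7
```

Emit:
{"method": "play_rows", "body": {
  "claw": [0.6,0.6,0.6,0.6,0.6,0.6,0.6,0.6],
  "delta_pos": [
    [0,0,0],
    [0,0,0],
    [0,0,0],
    [0,0,0],
    [0,0,0],
    [0,0,0],
    [0,0,0],
    [0,0,0]
  ],
  "delta_rot": [
    [0,0,-0.045],
    [0,0,-0.045],
    [0,0,-0.045],
    [0,0,-0.045],
    [0,0,-0.045],
    [0,0,0],
    [0,0,0],
    [0,0,0]
  ]
}}

```text
time: 15.0
ee_pos: [0.612, -0.0488, 0.1702]
eef_rot: [0.524, -0.475, 0.7, 0.095]
ft_force: [0.2, -0.2, -1.0]
width: 0.0628
grip_force: 39.8
```

```bash
python3 - <<'E'
from h import *
s,Rm,g=state()
print("cup axis",Rm@[-.704,0,-.711])
c=snap("top");s=snap("side")
d=np.vstack([cv2.resize(c["pixels"][140:250,220:350],None,fx=4,fy=3,interpolation=2),cv2.resize(s["pixels"][130:280,200:330],None,fx=4,fy=1.8,interpolation=2)])
cv2.imwrite("pics/c3.png",d[:,:,::-1])
E
```

```text
t 15.0 tcp [ 0.612  -0.0488  0.1702] grip [ 0.5999 -0.0345  0.1702] w 0.0628 gf 39.8 F [ 0.2 -0.2 -1. ] j [-0.47  0.62 -0.17  2.14  1.7   1.62  1.37]
axes xyz cols [[-0.432, -0.631, 0.644], [-0.366, -0.53, -0.765], [0.824, -0.566, -0.002]]
cup axis [-0.15344119  0.80146204 -0.57900897]
```

View pics/c3.png

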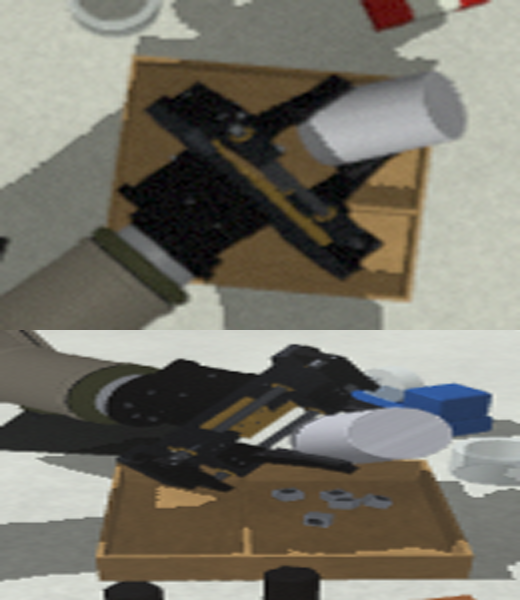

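At least five nuts are visible in the wide compartment (side crop ~(335,500)), and the wrist reads about the empty cup's weight. I'll roll a bit further to make sure it's empty, then lift and look.

Emit:
{"method": "play_rows", "body": {
  "claw": [0.6,0.6,0.6,0.6,0.6,0.6,0.6,0.6],
  "delta_pos": [
    [0,0,0],
    [0,0,0],
    [0,0,0],
    [0,0,0],
    [0,0,0],
    [0,0,0],
    [0,0,0],
    [0,0,0]
  ],
  "delta_rot": [
    [0,0,-0.045],
    [0,0,-0.045],
    [0,0,-0.045],
    [0,0,-0.045],
    [0,0,0.04],
    [0,0,-0.04],
    [0,0,0],
    [0,0,0]
  ]
}}

```text
time: 15.9
ee_pos: [0.6119, -0.0487, 0.1703]
eef_rot: [0.636, -0.31, 0.646, 0.287]
ft_force: [-0.3, -0.1, -1.4]
width: 0.0626
grip_force: 39.8
```

```bash
python3 - <<'E'
from h import *
s,Rm,g=state()
print("cup axis",Rm@[-.704,0,-.711])
plan([(g+[0,0,.08],None,3),((.56,.10,.26),None,4)])
E
```

```text
t 15.9 tcp [ 0.6119 -0.0487  0.1703] grip [ 0.5998 -0.0344  0.1703] w 0.0626 gf 39.8 F [-0.3 -0.1 -1.4] j [-0.49  0.62 -0.14  2.14  1.69  1.61  1.93]
axes xyz cols [[-0.026, -0.764, 0.644], [-0.024, -0.644, -0.765], [0.999, -0.036, -0.002]]
cup axis [-0.4396208   0.56097587 -0.70226536]
n 3 rot [0.0, 0.0, 0.0] deg/row 0.0
 pos [[0.133, -0.005, -0.0], [0.133, -0.005, -0.0], [0.133, -0.005, -0.0]]
n 4 rot [0.0, 0.0, 0.0] deg/row 0.0
 pos [[0.009, -0.071, -0.161], [0.009, -0.071, -0.161], [0.009, -0.071, -0.161], [0.009, -0.071, -0.161]]
```

Emit:
{"method": "play_rows", "body": {
  "claw": [0.6,0.6,0.6,0.6,0.6,0.6,0.6,0.6],
  "delta_pos": [
    [0.13,-0.005,0],
    [0.13,-0.005,0],
    [0.13,-0.005,0],
    [0,0,0],
    [0,0,0],
    [0,0,0],
    [0,0,0],
    [0,0,0]
  ],
  "delta_rot": [
    [0,0,0],
    [0,0,0],
    [0,0,0],
    [0,0,0.045],
    [0,0,0.045],
    [0,0,0.045],
    [0,0,0.045],
    [0,0,0.045]
  ]
}}

```text
time: 16.7
ee_pos: [0.6122, -0.0487, 0.2483]
eef_rot: [0.488, -0.512, 0.705, 0.043]
ft_force: [-0.1, -0.2, -1.5]
width: 0.0628
grip_force: 39.8
```

Emit:
{"method": "play_rows", "body": {
  "claw": [0.6,0.6,0.6,0.6,0.6,0.6,0.6,0.6],
  "delta_pos": [
    [0,0,0],
    [0,0,0],
    [0,0,0],
    [0,0,0],
    [0,0,0],
    [0,0,0],
    [0,0,0],
    [0,0,0]
  ],
  "delta_rot": [
    [0,0,0.045],
    [0,0,0.045],
    [0,0,0.045],
    [0,0,0.045],
    [0,0,0.045],
    [0,0,0.045],
    [0,0,0.045],
    [0,0,0.045]
  ]
}}

```text
time: 17.5
ee_pos: [0.6122, -0.0486, 0.2483]
eef_rot: [-0.138, 0.694, -0.619, 0.341]
ft_force: [-0.3, -0.3, -0.8]
width: 0.0632
grip_force: 39.8
```

Emit:
{"method": "play_rows", "body": {
  "claw": [0.6,0.6,0.6,0.6,0.6,0.6,0.6,0.6],
  "delta_pos": [
    [0,0,0],
    [0,0,0],
    [0,0,0],
    [0,0,0],
    [0,0,0],
    [0,0,0],
    [0,0,0],
    [0,0,0]
  ],
  "delta_rot": [
    [0,0,0.045],
    [0,0,0.045],
    [0,0,0.045],
    [0,0,0.045],
    [0,0,0.045],
    [0,0,0.045],
    [0,0,0.045],
    [0,0,0.045]
  ]
}}

```text
time: 18.3
ee_pos: [0.6122, -0.0487, 0.2483]
eef_rot: [0.256, 0.66, -0.34, 0.619]
ft_force: [-0.3, 0.3, -0.8]
width: 0.0624
grip_force: 39.7
```

```bash
python3 - <<'E'
from h import *
s,Rm,g=state()
print("cup axis",Rm@[-.704,0,-.711])
plan([((.5,.2,.27),orient(-62,45,s=-1),8),((.463,.2985,.16),orient(-62,45,s=-1),6)])
E
```

```text
t 18.3 tcp [ 0.6122 -0.0487  0.2483] grip [ 0.6002 -0.0344  0.2483] w 0.0624 gf 39.7 F [-0.3  0.3 -0.8] j [-0.38  0.44 -0.27  2.15  1.7   1.62 -0.87]
axes xyz cols [[-0.102, 0.758, 0.644], [-0.083, 0.639, -0.765], [-0.991, -0.131, -0.002]]
cup axis [-0.38633057  0.6024458   0.69924584]
n 8 rot [0.0059, 0.0316, 0.0083] deg/row 6.0
 pos [[-0.01, 0.043, -0.153], [0.006, 0.04, -0.155], [0.023, 0.037, -0.155], [0.039, 0.034, -0.154], [0.055, 0.03, -0.15], [0.07, 0.026, -0.146], [0.085, 0.021, -0.139], [0.099, 0.017, -0.132]]
n 6 rot [0.0, 0.0, 0.0] deg/row 0.0
 pos [[0.126, 0.011, 0.003], [0.126, 0.011, 0.003], [0.126, 0.011, 0.003], [0.126, 0.011, 0.003], [0.126, 0.011, 0.003], [0.126, 0.011, 0.003]]
```

Emit:
{"method": "play_rows", "body": {
  "claw": [0.6,0.6,0.6,0.6,0.6,0.6,0.6,0.6],
  "delta_pos": [
    [-0.01,0.043,-0.153],
    [0.006,0.04,-0.155],
    [0.023,0.037,-0.155],
    [0.039,0.034,-0.154],
    [0.055,0.03,-0.15],
    [0.07,0.026,-0.146],
    [0.085,0.021,-0.139],
    [0.099,0.017,-0.132]
  ],
  "delta_rot": [
    [0.006,0.0316,0.0083],
    [0.006,0.0316,0.0083],
    [0.006,0.0316,0.0083],
    [0.006,0.0316,0.0083],
    [0.006,0.0316,0.0083],
    [0.006,0.0316,0.0083],
    [0.006,0.0316,0.0083],
    [0.006,0.0316,0.0083]
  ]
}}

```text
time: 19.1
ee_pos: [0.5057, 0.1902, 0.2567]
eef_rot: [0.477, 0.792, -0.2, 0.325]
ft_force: [0.7, 0.3, -1.4]
width: 0.0626
grip_force: 39.8
```

```bash
python3 - <<'E'
from h import *
s,Rm,g=state()
plan([((.465,.2985,.13),orient(-62,45,s=-1),7)])
E
```

```text
t 19.1 tcp [0.5057 0.1902 0.2567] grip [0.4997 0.2019 0.27  ] w 0.0626 gf 39.8 F [ 0.7  0.3 -1.4] j [-0.45  0.3  -0.53  1.68  0.82  1.65 -0.62]
axes xyz cols [[-0.334, 0.885, 0.324], [0.626, 0.465, -0.626], [-0.705, -0.006, -0.709]]
n 7 rot [-0.0004, -0.0001, 0.0] deg/row 0.1
 pos [[0.122, 0.011, 0.02], [0.122, 0.011, 0.02], [0.122, 0.011, 0.02], [0.122, 0.011, 0.02], [0.122, 0.011, 0.02], [0.122, 0.011, 0.019], [0.122, 0.011, 0.019]]
```

Emit:
{"method": "play_rows", "body": {
  "claw": [0.6,0.6,0.6,0.6,0.6,0.6,0.6,0.6],
  "delta_pos": [
    [0.122,0.011,0.02],
    [0.122,0.011,0.02],
    [0.122,0.011,0.02],
    [0.122,0.011,0.02],
    [0.122,0.011,0.02],
    [0.122,0.011,0.02],
    [0.122,0.011,0.019],
    [0,0,0]
  ],
  "delta_rot": [
    [-0.0004,0,0],
    [-0.0004,0,0],
    [-0.0004,0,0],
    [-0.0004,0,0],
    [-0.0004,0,0],
    [-0.0004,0,0],
    [-0.0004,0,0],
    [0,0,0]
  ]
}}

```text
time: 19.9
ee_pos: [0.4703, 0.2854, 0.113]
eef_rot: [0.473, 0.793, -0.199, 0.328]
ft_force: [-1.1, -0.8, -0.6]
width: 0.0629
grip_force: 39.8
```

```bash
python3 - <<'E'
from h import *
s,Rm,g=state()
plan([((.465,.2985,.0735),orient(-62,45,s=-1),6)])
c=snap("top");s=snap("side")
d=np.vstack([cv2.resize(c["pixels"][140:280,160:350],None,fx=3,fy=2,interpolation=2),cv2.resize(s["pixels"][110:260,160:350],None,fx=3,fy=2,interpolation=2)])
cv2.imwrite("pics/c4.png",d[:,:,::-1])
E
```

```text
t 19.9 tcp [0.4703 0.2854 0.113 ] grip [0.4641 0.2971 0.1263] w 0.0629 gf 39.8 F [-1.1 -0.8 -0.6] j [-0.62  0.58 -0.54  1.67  0.87  1.61 -0.93]
axes xyz cols [[-0.338, 0.881, 0.332], [0.62, 0.474, -0.625], [-0.708, -0.005, -0.706]]
n 6 rot [-0.0, 0.0001, 0.0004] deg/row 0.1
 pos [[0.032, 0.001, 0.031], [0.032, 0.001, 0.031], [0.032, 0.001, 0.031], [0.032, 0.001, 0.031], [0.032, 0.001, 0.031], [0.032, 0.001, 0.031]]
```

View pics/c4.png

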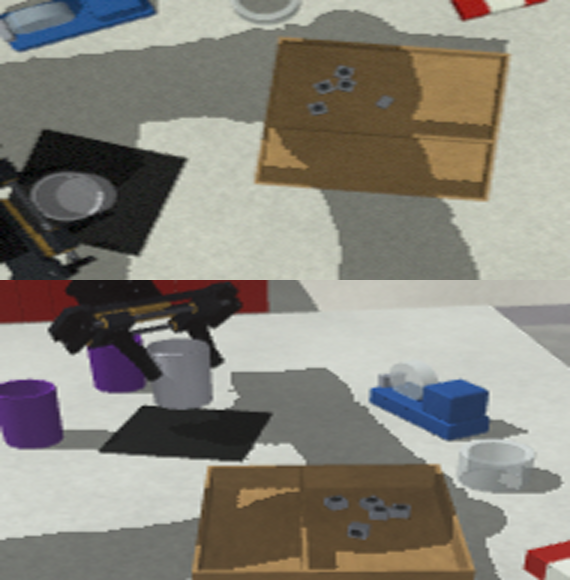

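The cup is empty and upright, and five nuts lie in the wide compartment (top crop ~(345,90)). Lowering it onto the mat.

Emit:
{"method": "play_rows", "body": {
  "claw": [0.6,0.6,0.6,0.6,0.6,0.6,0.6,0.6],
  "delta_pos": [
    [0.035,0.001,0.035],
    [0.035,0.001,0.035],
    [0.035,0.001,0.035],
    [0.035,0.001,0.035],
    [0.03,0.001,0.03],
    [0.017,0,0.017],
    [0.004,0,0.004],
    [0,0,0]
  ],
  "delta_rot": [
    [0,0,0],
    [0,0,0],
    [0,0,0],
    [0,0,0],
    [0,0,0],
    [0,0,0],
    [0,0,0],
    [0,0,0]
  ]
}}

```text
time: 20.8
ee_pos: [0.4728, 0.2852, 0.0617]
eef_rot: [0.474, 0.793, -0.198, 0.328]
ft_force: [0.1, -0.3, -1.7]
width: 0.0628
grip_force: 39.8
```

Emit:
{"method": "play_rows", "body": {
  "claw": [0.6,0.6,0.6],
  "delta_pos": [
    [0.005,0,0.005],
    [0.004,0,0.004],
    [0,0,0]
  ],
  "delta_rot": [
    [0,0,0],
    [0,0,0],
    [0,0,0]
  ]
}}

```text
time: 21.1
ee_pos: [0.4729, 0.2852, 0.0592]
eef_rot: [0.474, 0.793, -0.197, 0.328]
ft_force: [0.0, -0.8, -1.4]
width: 0.063
grip_force: 39.8
```

Emit:
{"method": "play_rows", "body": {
  "claw": [0.6,0.6,0.6],
  "delta_pos": [
    [0.002,0,0.002],
    [0.003,0,0.003],
    [0,0,0]
  ],
  "delta_rot": [
    [0,0,0],
    [0,0,0],
    [0,0,0]
  ]
}}

```text
time: 21.4
ee_pos: [0.4731, 0.285, 0.0588]
eef_rot: [0.474, 0.792, -0.198, 0.329]
ft_force: [-1.9, -1.1, 7.6]
width: 0.0625
grip_force: 39.5
```

Contact. Opening and backing out.

Emit:
{"method": "play_rows", "body": {
  "claw": [0.2,0.1,0,0,0,0,0,0],
  "delta_pos": [
    [0,0,0],
    [0,0,0],
    [0,0,0],
    [0,0,0],
    [0,0,-0.04],
    [0,0,-0.08],
    [0,0,-0.15],
    [0,0,-0.2]
  ],
  "delta_rot": [
    [0,0,0],
    [0,0,0],
    [0,0,0],
    [0,0,0],
    [0,0,0],
    [0,0,0],
    [0,0,0],
    [0,0,0]
  ]
}}

```text
time: 22.2
ee_pos: [0.4409, 0.344, 0.1251]
eef_rot: [0.474, 0.793, -0.198, 0.328]
ft_force: [-0.6, 1.2, -0.7]
width: 0.0872
grip_force: 0.0
```

Emit:
{"method": "play_rows", "body": {
  "claw": [0,0,0,0],
  "delta_pos": [
    [0,0,-0.2],
    [-0.1,0,-0.15],
    [-0.14,0,-0.14],
    [0,0,0]
  ],
  "delta_rot": [
    [0,0,0],
    [0,0,0],
    [0,0,0],
    [0,0,0]
  ]
}}

```text
time: 22.6
ee_pos: [0.4244, 0.3781, 0.2334]
eef_rot: [0.475, 0.793, -0.193, 0.328]
ft_force: [-0.1, 0.9, 0.1]
width: 0.0867
grip_force: 0.0
```

```bash
python3 - <<'E'
from h import *
s,Rm,g=state()
c=snap("top");s=snap("side")
d=np.vstack([cv2.resize(c["pixels"][190:310,100:250],None,fx=4,fy=2.5,interpolation=2),cv2.resize(s["pixels"][110:210,150:300],None,fx=4,fy=3,interpolation=2)])
cv2.imwrite("pics/c5.png",d[:,:,::-1])
# drivers: tool az -82 region, from +y
D1=np.array([.451,-.2615,.125])
z=orient(-85,30,s=-1)
plan([((.46,.1,.36),orient(-82,60,s=-1),9),(D1-.14*z[:,2]+[0,0,.06],z,8)])
E
```

```text
t 22.6 tcp [0.4244 0.3781 0.2334] grip [0.4181 0.3897 0.2466] w 0.0867 gf 0.0 F [-0.1  0.9  0.1] j [-0.75  0.56 -0.58  1.42  0.81  1.87 -0.87]
axes xyz cols [[-0.333, 0.881, 0.337], [0.627, 0.474, -0.618], [-0.704, 0.005, -0.71]]
n 9 rot [0.0076, 0.0091, 0.01] deg/row 2.8
 pos [[-0.151, -0.057, 0.061], [-0.154, -0.051, 0.058], [-0.157, -0.045, 0.054], [-0.16, -0.039, 0.051], [-0.163, -0.032, 0.047], [-0.165, -0.026, 0.042], [-0.167, -0.02, 0.038], [-0.168, -0.014, 0.034], [-0.169, -0.007, 0.029]]
n 8 rot [0.0015, -0.0208, 0.0015] deg/row 3.8
 pos [[-0.101, -0.034, 0.13], [-0.092, -0.032, 0.136], [-0.083, -0.031, 0.142], [-0.074, -0.03, 0.147], [-0.064, -0.029, 0.151], [-0.054, -0.028, 0.155], [-0.044, -0.028, 0.158], [-0.034, -0.027, 0.16]]
```

View pics/c5.png

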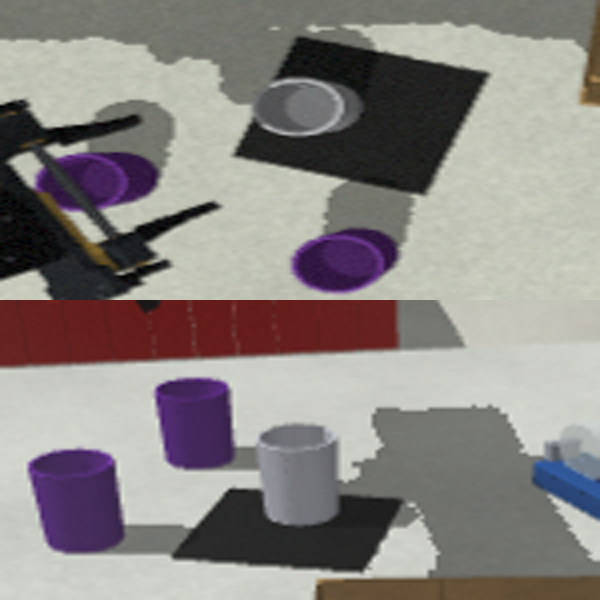

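The cup stands upright and empty, but its rim is at px (174.5,232.8), about 3 cm left of where I set it. I'll measure whether its foot is still wholly on the mat.

```bash
python3 - <<'E'
from h import *
c=snap("top");g=cv2.cvtColor(c["pixels"],cv2.COLOR_RGB2GRAY)
m=np.zeros(g.shape,bool);m[212:255,155:200]=g[212:255,155:200]>75
hsv=cv2.cvtColor(c["pixels"],cv2.COLOR_RGB2HSV);
x=cv2.resize(g[205:255,155:225],None,fx=8,fy=8,interpolation=cv2.INTER_CUBIC)
h=cv2.HoughCircles(x,cv2.HOUGH_GRADIENT,1,60,param1=120,param2=15,minRadius=80,maxRadius=110)
print(h)
M=np.array([.4679,.2988]);a=np.array([.563-.424,.343-.392]);a/=np.linalg.norm(a);b=np.array([-a[1],a[0]])
for k in (h[0] if h is not None else []):
    p=plane(c,155+k[0]/8,205+k[1]/8,.094);d=p[:2]-M;print(k,p,"mat coords",d@a,d@b,"margin",.075-.030-max(abs(d@a),abs(d@b)))
s=snap("side")
q=plane(s,150+300/4,110+210/3,.004);print(q)
E
```

```text
[[[156.5 229.5  86.1]]]
[156.5 229.5  86.1] [0.47385254 0.32580483 0.094     ] mat coords -0.003364227675781038 0.02744768410288964 margin 0.017552315897110357
[0.47980336 0.33189525 0.004     ]
```

The cup's foot is fully on the mat, with a margin of about 17 mm. It was probably the announced knock, and it can stay. Now the drivers.

Emit:
{"method": "play_rows", "body": {
  "claw": [0,0,0,0.3,0.4,0.4,0.4,0.4],
  "delta_pos": [
    [-0.15,-0.05,0.04],
    [-0.155,-0.05,0.05],
    [-0.157,-0.045,0.054],
    [-0.16,-0.04,0.051],
    [-0.163,-0.032,0.047],
    [-0.165,-0.026,0.042],
    [-0.167,-0.02,0.038],
    [-0.168,-0.014,0.034]
  ],
  "delta_rot": [
    [0.0076,0.009,0.01],
    [0.0076,0.009,0.01],
    [0.0076,0.009,0.01],
    [0.0076,0.009,0.01],
    [0.0076,0.009,0.01],
    [0.0076,0.009,0.01],
    [0.0076,0.009,0.01],
    [0.0076,0.009,0.01]
  ]
}}

```text
time: 23.6
ee_pos: [0.4564, 0.1243, 0.3341]
eef_rot: [0.618, 0.737, -0.175, 0.212]
ft_force: [1.0, 0.1, -0.4]
width: 0.0564
grip_force: 0.0
```

```bash
python3 - <<'E'
from h import *
s,Rm,g=state()
D1=np.array([.451,-.2615,.125])
z=orient(-85,30,s=-1)
plan([(D1-.15*z[:,2]+[0,0,.07],z,8)],.01)
E
```

```text
t 23.6 tcp [0.4564 0.1243 0.3341] grip [0.4546 0.134  0.35  ] w 0.0564 gf 0.0 F [ 1.   0.1 -0.4] j [-0.28  0.11 -0.47  1.62  0.52  1.73 -0.57]
axes xyz cols [[-0.147, 0.985, 0.095], [0.836, 0.175, -0.52], [-0.529, 0.003, -0.849]]
n 8 rot [0.0027, -0.0195, 0.0024] deg/row 3.6
 pos [[-0.114, -0.039, 0.122], [-0.107, -0.037, 0.129], [-0.099, -0.035, 0.136], [-0.091, -0.033, 0.142], [-0.082, -0.032, 0.147], [-0.073, -0.03, 0.152], [-0.064, -0.028, 0.156], [-0.054, -0.026, 0.16]]
```

Emit:
{"method": "play_rows", "body": {
  "claw": [0.4,0.4,0.4,0.4,0.4,0.4,0.4,0.4],
  "delta_pos": [
    [-0.114,-0.039,0.122],
    [-0.107,-0.037,0.129],
    [-0.1,-0.035,0.136],
    [-0.091,-0.033,0.142],
    [-0.082,-0.032,0.147],
    [-0.073,-0.03,0.152],
    [-0.064,-0.028,0.156],
    [-0.054,-0.026,0.16]
  ],
  "delta_rot": [
    [0.0027,-0.0195,0.0024],
    [0.0027,-0.0195,0.0024],
    [0.0027,-0.0195,0.0024],
    [0.0027,-0.0195,0.0024],
    [0.0027,-0.0195,0.0024],
    [0.0027,-0.0195,0.0024],
    [0.0027,-0.0195,0.0024],
    [0.0027,-0.0195,0.0024]
  ]
}}

```text
time: 24.4
ee_pos: [0.4406, -0.1406, 0.2646]
eef_rot: [0.584, 0.638, -0.339, 0.37]
ft_force: [0.6, 0.1, -1.5]
width: 0.052
grip_force: 0.0
```

```bash
python3 - <<'E'
from h import *
s,Rm,g=state()
D1=np.array([.451,-.2615,.125])
z=orient(-85,30,s=-1)
plan([(D1-.07*z[:,2],z,8),(D1,z,4)],.01)
E
```

```text
t 24.4 tcp [ 0.4406 -0.1406  0.2646] grip [ 0.4392 -0.1244  0.2739] w 0.052 gf 0.0 F [ 0.6  0.1 -1.5] j [-0.15  0.09 -0.34  2.06  0.95  1.6  -0.69]
axes xyz cols [[-0.044, 0.996, 0.076], [0.495, 0.088, -0.864], [-0.868, -0.0, -0.497]]
n 8 rot [0.0, 0.0001, 0.0] deg/row 0.0
 pos [[0.038, -0.0, 0.072], [0.038, -0.0, 0.072], [0.038, -0.0, 0.072], [0.038, -0.0, 0.072], [0.038, -0.0, 0.072], [0.038, -0.0, 0.072], [0.038, -0.0, 0.072], [0.038, -0.0, 0.072]]
n 4 rot [0.0, 0.0, 0.0] deg/row 0.0
 pos [[0.0, -0.0, 0.087], [-0.0, -0.0, 0.088], [0.0, -0.0, 0.087], [0.0, -0.0, 0.087]]
```

Emit:
{"method": "play_rows", "body": {
  "claw": [0.4,0.4,0.4,0.4,0.4,0.4,0.4,0.4],
  "delta_pos": [
    [0.044,0,0.082],
    [0.044,0,0.082],
    [0.044,0,0.082],
    [0.044,0,0.082],
    [0.044,0,0.082],
    [0.044,0,0.083],
    [0.04,0,0.083],
    [0,0,0]
  ],
  "delta_rot": [
    [0,0,0],
    [0,0,0],
    [0,0,0],
    [0,0,0],
    [0,0,0],
    [0,0,0],
    [0,0,0],
    [0,0,0]
  ]
}}

```text
time: 25.2
ee_pos: [0.4459, -0.21, 0.1533]
eef_rot: [0.585, 0.638, -0.339, 0.368]
ft_force: [-0.6, 0.9, 0.4]
width: 0.0523
grip_force: 0.0
```

```bash
python3 - <<'E'
from h import *
s,Rm,g=state()
D1=np.array([.451,-.2615,.125])
z=orient(-85,30,s=-1)
plan([(D1,z,5)],.01)
c=snap("top");s=snap("side")
d=np.vstack([cv2.resize(c["pixels"][160:260,330:430],None,fx=4,fy=3,interpolation=2),cv2.resize(s["pixels"][210:340,190:340],None,fx=400/150,fy=300/130,interpolation=2)])
cv2.imwrite("pics/c6.png",d[:,:,::-1])
E
```

```text
t 25.2 tcp [ 0.4459 -0.21    0.1533] grip [ 0.4446 -0.1939  0.1627] w 0.0523 gf 0.0 F [-0.6  0.9  0.4] j [-0.08  0.24 -0.26  2.17  1.09  1.38 -0.86]
axes xyz cols [[-0.045, 0.996, 0.073], [0.497, 0.086, -0.864], [-0.867, -0.002, -0.499]]
n 5 rot [-0.0002, 0.0001, 0.0001] deg/row 0.0
 pos [[-0.001, 0.001, 0.069], [-0.001, 0.001, 0.069], [-0.001, 0.001, 0.069], [-0.001, 0.001, 0.069], [-0.001, 0.001, 0.069]]
```

View pics/c6.png

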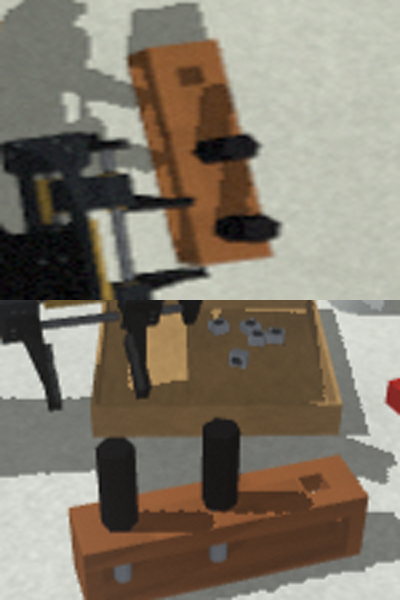

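The fingers (crop rows ~200 and ~272) straddle the near driver at crop (247,229). The other driver is clear. Going in.

Emit:
{"method": "play_rows", "body": {
  "claw": [0.4,0.4,0.4,0.4,0.4,0.4],
  "delta_pos": [
    [0,0.001,0.069],
    [-0.001,0.001,0.069],
    [-0.001,0.001,0.069],
    [-0.001,0.001,0.069],
    [-0.001,0.001,0.069],
    [0,0,0]
  ],
  "delta_rot": [
    [0,0,0],
    [0,0,0],
    [0,0,0],
    [0,0,0],
    [0,0,0],
    [0,0,0]
  ]
}}

```text
time: 25.9
ee_pos: [0.4526, -0.2703, 0.1207]
eef_rot: [0.586, 0.638, -0.339, 0.369]
ft_force: [-0.1, 0.4, 0.9]
width: 0.0523
grip_force: 0.0
```

Emit:
{"method": "play_rows", "body": {
  "claw": [0.9,0.9,0.9,0.9,0.9,0.9],
  "delta_pos": [
    [0,0,0],
    [0,0,0],
    [0,0,0],
    [0,0,0],
    [0,0,0],
    [0,0,0]
  ],
  "delta_rot": [
    [0,0,0],
    [0,0,0],
    [0,0,0],
    [0,0,0],
    [0,0,0],
    [0,0,0]
  ],
  "squeeze": 30
}}

```text
time: 26.5
ee_pos: [0.4539, -0.2682, 0.1216]
eef_rot: [0.585, 0.638, -0.337, 0.37]
ft_force: [1.2, 0.5, -0.1]
width: 0.0229
grip_force: 29.9
```

```bash
python3 - <<'E'
from h import *
s,Rm,g=state()
plan([(g+[0,0,.12],None,6)])
E
```

```text
t 26.5 tcp [ 0.4539 -0.2682  0.1216] grip [ 0.4525 -0.2521  0.131 ] w 0.0229 gf 29.9 F [ 1.2  0.5 -0.1] j [-0.01  0.3  -0.2   2.19  1.2   1.27 -0.89]
axes xyz cols [[-0.043, 0.996, 0.077], [0.498, 0.088, -0.863], [-0.866, 0.002, -0.499]]
n 6 rot [0.0, 0.0, 0.0] deg/row 0.0
 pos [[-0.087, 0.0, -0.05], [-0.087, 0.0, -0.05], [-0.087, 0.0, -0.05], [-0.087, 0.0, -0.05], [-0.087, 0.0, -0.05], [-0.087, 0.0, -0.05]]
```

Emit:
{"method": "play_rows", "body": {
  "claw": [0.9,0.9,0.9,0.9,0.9,0.9,0.9,0.9],
  "delta_pos": [
    [-0.04,0,-0.023],
    [-0.08,0,-0.046],
    [-0.087,0,-0.05],
    [-0.087,0,-0.05],
    [-0.087,0,-0.05],
    [-0.087,0,-0.05],
    [-0.087,0,-0.05],
    [-0.05,0,-0.03]
  ],
  "delta_rot": [
    [0,0,0],
    [0,0,0],
    [0,0,0],
    [0,0,0],
    [0,0,0],
    [0,0,0],
    [0,0,0],
    [0,0,0]
  ]
}}

```text
time: 27.3
ee_pos: [0.4536, -0.2684, 0.2632]
eef_rot: [0.585, 0.638, -0.337, 0.37]
ft_force: [0.1, 0.5, -1.4]
width: 0.0236
grip_force: 29.9
```

```bash
python3 - <<'E'
from h import *
s,Rm,g=state()
# driver up in tool frame
u=np.array([-.866,0.002,-.499])
T=np.array([.5641,.0112]);ax=np.array([.99,-.14]);ay=np.array([.14,.99])
print("narrow ctr",T-.063*ax)
# tilted other way: tool z az +98-ish
Rt=Rm@R.from_rotvec([0,np.pi/2,0]).as_matrix();print("driver dir after +90y",Rt@u,"tz",Rt[:,2])
E
```

```text
t 27.3 tcp [ 0.4536 -0.2684  0.2632] grip [ 0.4521 -0.2522  0.2725] w 0.0236 gf 29.9 F [ 0.1  0.5 -1.4] j [ 0.01  0.04 -0.21  2.11  1.08  1.38 -0.56]
axes xyz cols [[-0.041, 0.996, 0.077], [0.498, 0.087, -0.863], [-0.866, 0.003, -0.499]]
narrow ctr [0.50173 0.02002]
driver dir after +90y [ 8.93726144e-02 -9.95476530e-01 -1.14439395e-04] tz [-0.04085997  0.49769871 -0.86638701]
```

```bash
python3 - <<'E'
from h import *
plan([((.489,-.0275,.16),orient(82,60,s=1),13)],.01)
E
```

```text
n 13 rot [0.0017, 0.0383, 0.0059] deg/row 7.0
 pos [[0.086, 0.021, -0.056], [0.092, 0.02, -0.046], [0.098, 0.018, -0.035], [0.101, 0.016, -0.024], [0.104, 0.014, -0.012], [0.105, 0.012, -0.001], [0.104, 0.01, 0.011], [0.102, 0.008, 0.023], [0.099, 0.007, 0.034], [0.094, 0.005, 0.045], [0.088, 0.004, 0.055], [0.081, 0.003, 0.065], [0.073, 0.002, 0.073]]
```

Emit:
{"method": "play_rows", "body": {
  "claw": [0.9,0.9,0.9,0.9,0.9,0.9,0.9,0.9],
  "delta_pos": [
    [0.086,0.021,-0.056],
    [0.092,0.02,-0.046],
    [0.098,0.018,-0.035],
    [0.101,0.016,-0.024],
    [0.104,0.014,-0.012],
    [0.105,0.012,0],
    [0.104,0.01,0.011],
    [0.102,0.008,0.023]
  ],
  "delta_rot": [
    [0.0017,0.0383,0.006],
    [0.0017,0.0383,0.006],
    [0.0017,0.0383,0.006],
    [0.0017,0.0383,0.006],
    [0.0017,0.0383,0.006],
    [0.0017,0.0383,0.006],
    [0.0017,0.0383,0.006],
    [0.0017,0.0383,0.006]
  ]
}}

```text
time: 28.1
ee_pos: [0.4758, -0.1167, 0.19]
eef_rot: [0.727, 0.685, -0.012, 0.042]
ft_force: [-0.6, -0.1, -1.3]
width: 0.0231
grip_force: 29.9
```

```bash
python3 - <<'E'
from h import *
state()
plan([((.489,-.0275,.13),orient(82,60,s=1),7)],.01)
E
```

```text
t 28.1 tcp [ 0.4758 -0.1167  0.19  ] grip [ 0.475  -0.1153  0.2087] w 0.0231 gf 29.9 F [-0.6 -0.1 -1.3] j [ 0.16  0.02 -0.07  1.9   0.08  1.18  0.01]
axes xyz cols [[0.06, 0.997, 0.041], [0.995, -0.057, -0.078], [-0.075, 0.045, -0.996]]
n 7 rot [0.0012, 0.0271, 0.0042] deg/row 4.9
 pos [[0.071, 0.004, 0.045], [0.067, 0.003, 0.051], [0.063, 0.002, 0.056], [0.058, 0.002, 0.061], [0.053, 0.001, 0.065], [0.047, 0.001, 0.069], [0.041, 0.001, 0.072]]
```

Emit:
{"method": "play_rows", "body": {
  "claw": [0.9,0.9,0.9,0.9,0.9,0.9,0.9,0.9],
  "delta_pos": [
    [0.071,0.004,0.045],
    [0.067,0.003,0.051],
    [0.063,0.002,0.056],
    [0.058,0.002,0.061],
    [0.053,0.001,0.065],
    [0.047,0.001,0.069],
    [0.041,0.001,0.072],
    [0,0,0]
  ],
  "delta_rot": [
    [0.001,0.027,0.004],
    [0.001,0.027,0.004],
    [0.001,0.027,0.004],
    [0.001,0.027,0.004],
    [0.001,0.027,0.004],
    [0.001,0.027,0.004],
    [0.001,0.027,0.004],
    [0,0,0]
  ]
}}

```text
time: 28.9
ee_pos: [0.4875, -0.0241, 0.1181]
eef_rot: [0.729, 0.635, 0.193, -0.168]
ft_force: [-0.4, 0.0, -0.9]
width: 0.0232
grip_force: 29.9
```

```bash
python3 - <<'E'
from h import *
s,Rm,g=state()
print("driver dir",Rm@[-.866,0.002,-.499])
plan([((.489,-.0275,.033),orient(82,60,s=1),7)],.01)
c=snap("top");s=snap("side")
d=np.vstack([cv2.resize(c["pixels"][140:260,220:350],None,fx=4,fy=2.5,interpolation=2),cv2.resize(s["pixels"][170:280,200:330],None,fx=4,fy=2.7,interpolation=2)])
cv2.imwrite("pics/c7.png",d[:,:,::-1])
E
```

```text
t 28.9 tcp [ 0.4875 -0.0241  0.1181] grip [ 0.4863 -0.0333  0.1343] w 0.0232 gf 29.9 F [-0.4  0.  -0.9] j [ 0.32  0.21 -0.01  1.95 -0.56  1.14  0.45]
axes xyz cols [[0.12, 0.99, 0.068], [0.861, -0.138, 0.49], [0.495, -0.0, -0.869]]
driver dir [-0.1357137  -0.99021175  0.00484586]
n 7 rot [-0.0, 0.0003, 0.0] deg/row 0.0
 pos [[-0.032, 0.001, 0.059], [-0.032, 0.001, 0.059], [-0.032, 0.001, 0.059], [-0.032, 0.001, 0.059], [-0.032, 0.001, 0.059], [-0.032, 0.001, 0.059], [-0.032, 0.001, 0.059]]
```

View pics/c7.png

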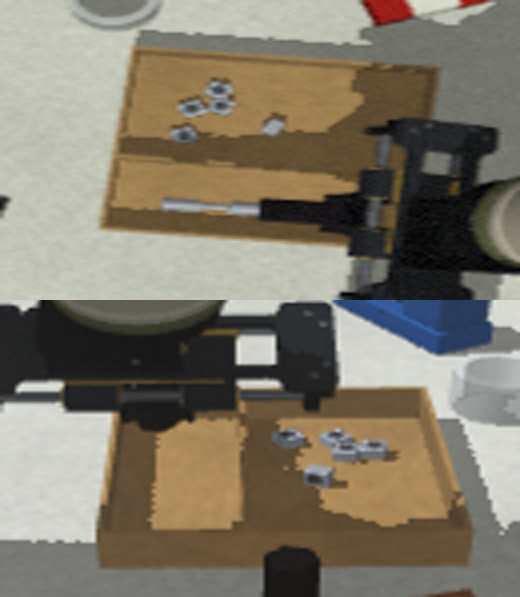

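The driver is horizontal above the narrow compartment (crop (160–360, 208)). Lowering and releasing with limited opening.

Emit:
{"method": "play_rows", "body": {
  "claw": [0.9,0.9,0.9,0.9,0.9,0.9,0.9,0.9],
  "delta_pos": [
    [-0.032,0.001,0.059],
    [-0.032,0.001,0.059],
    [-0.032,0.001,0.059],
    [-0.032,0.001,0.059],
    [-0.032,0.001,0.059],
    [-0.032,0.001,0.059],
    [-0.025,0.001,0.045],
    [0,0,0]
  ],
  "delta_rot": [
    [0,0,0],
    [0,0,0],
    [0,0,0],
    [0,0,0],
    [0,0,0],
    [0,0,0],
    [0,0,0],
    [0,0,0]
  ]
}}

```text
time: 29.8
ee_pos: [0.4903, -0.0223, 0.0279]
eef_rot: [0.729, 0.636, 0.193, -0.167]
ft_force: [1.0, -0.4, -1.0]
width: 0.023
grip_force: 29.9
```

```bash
python3 - <<'E'
from h import *
s,Rm,g=state()
plan([((.489,-.0275,.026),orient(82,60,s=1),2)],.01)
plan([(g+[0,0,.12],None,6)])
E
```

```text
t 29.8 tcp [ 0.4903 -0.0223  0.0279] grip [ 0.489  -0.0314  0.0441] w 0.023 gf 29.9 F [ 1.  -0.4 -1. ] j [ 0.32  0.35 -0.02  2.   -0.62  0.98  0.57]
axes xyz cols [[0.118, 0.991, 0.069], [0.862, -0.136, 0.489], [0.494, 0.002, -0.87]]
n 2 rot [0.0, 0.0012, 0.0005] deg/row 0.2
 pos [[-0.014, -0.001, 0.022], [-0.014, -0.001, 0.022]]
n 6 rot [0.0, 0.0, 0.0] deg/row 0.0
 pos [[0.049, 0.0, -0.087], [0.049, 0.0, -0.087], [0.049, 0.0, -0.087], [0.049, 0.0, -0.087], [0.049, 0.0, -0.087], [0.049, 0.0, -0.087]]
```

Emit:
{"method": "play_rows", "body": {
  "claw": [0.9,0.9,0.9,0.66,0.63,0.63,0.63,0.63],
  "delta_pos": [
    [-0.014,0,0.022],
    [-0.014,0,0.022],
    [0,0,0],
    [0,0,0],
    [0,0,0],
    [0,0,0],
    [0,0,0],
    [0,0,0]
  ],
  "delta_rot": [
    [0,0,0],
    [0,0,0],
    [0,0,0],
    [0,0,0],
    [0,0,0],
    [0,0,0],
    [0,0,0],
    [0,0,0]
  ]
}}

```text
time: 30.6
ee_pos: [0.4912, -0.0231, 0.0191]
eef_rot: [0.728, 0.636, 0.194, -0.166]
ft_force: [0.3, -0.1, -1.4]
width: 0.0321
grip_force: 0.0
```

Emit:
{"method": "play_rows", "body": {
  "claw": [0.63,0.63,0.63,0.6,0.5,0.4,0.4,0.4],
  "delta_pos": [
    [0.025,0,-0.043],
    [0.049,0,-0.087],
    [0.049,0,-0.087],
    [0.049,0,-0.087],
    [0.049,0,-0.087],
    [0.049,0,-0.087],
    [0.049,0,-0.087],
    [0.049,0,-0.087]
  ],
  "delta_rot": [
    [0,0,0],
    [0,0,0],
    [0,0,0],
    [0,0,0],
    [0,0,0],
    [0,0,0],
    [0,0,0],
    [0,0,0]
  ]
}}

```text
time: 31.4
ee_pos: [0.4904, -0.0233, 0.1704]
eef_rot: [0.728, 0.636, 0.194, -0.166]
ft_force: [-0.0, 0.4, -0.1]
width: 0.051
grip_force: 0.0
```

```bash
python3 - <<'E'
from h import *
s,Rm,g=state()
D2=np.array([.5234,-.2497,.125])
z=orient(-85,30,s=-1)
plan([(D2-.14*z[:,2]+[0,0,.08],z,14)],.01)
c=snap("top","t8")
E
```

```text
t 31.4 tcp [ 0.4904 -0.0233  0.1704] grip [ 0.489  -0.0325  0.1867] w 0.051 gf 0.0 F [-0.   0.4 -0.1] j [ 0.31  0.15 -0.    1.9  -0.54  1.24  0.39]
axes xyz cols [[0.116, 0.991, 0.072], [0.862, -0.136, 0.488], [0.493, 0.005, -0.87]]
n 14 rot [-0.0014, -0.0354, -0.0055] deg/row 6.4
 pos [[-0.019, 0.014, -0.047], [-0.024, 0.013, -0.045], [-0.029, 0.013, -0.043], [-0.034, 0.013, -0.04], [-0.038, 0.013, -0.036], [-0.042, 0.012, -0.033], [-0.046, 0.012, -0.028], [-0.049, 0.011, -0.023], [-0.051, 0.01, -0.018], [-0.053, 0.01, -0.013], [-0.055, 0.009, -0.008], [-0.055, 0.008, -0.002], [-0.055, 0.007, 0.003], [-0.055, 0.006, 0.009]]
```

Emit:
{"method": "play_rows", "body": {
  "claw": [0.4,0.4,0.4,0.4,0.4,0.4,0.4,0.4],
  "delta_pos": [
    [-0.019,0.014,-0.047],
    [-0.024,0.013,-0.045],
    [-0.029,0.013,-0.043],
    [-0.034,0.013,-0.04],
    [-0.038,0.013,-0.036],
    [-0.042,0.012,-0.033],
    [-0.046,0.012,-0.028],
    [-0.049,0.011,-0.023]
  ],
  "delta_rot": [
    [-0.0014,-0.0354,-0.0055],
    [-0.0014,-0.0354,-0.0055],
    [-0.0014,-0.0354,-0.0055],
    [-0.0014,-0.0354,-0.0055],
    [-0.0014,-0.0354,-0.0055],
    [-0.0014,-0.0354,-0.0055],
    [-0.0014,-0.0354,-0.0055],
    [-0.0014,-0.0354,-0.0055]
  ]
}}

```text
time: 32.25
ee_pos: [0.504, -0.0896, 0.2246]
eef_rot: [0.699, 0.689, -0.118, 0.152]
ft_force: [-0.7, -0.4, -1.3]
width: 0.0521
grip_force: 0.0
```

Emit:
{"method": "play_rows", "body": {
  "claw": [0.4,0.4,0.4,0.4,0.4,0.4,0.4],
  "delta_pos": [
    [-0.051,0.01,-0.018],
    [-0.053,0.01,-0.013],
    [-0.055,0.009,-0.008],
    [-0.055,0.008,-0.002],
    [-0.055,0.007,0.003],
    [-0.055,0.006,0.009],
    [0,0,0]
  ],
  "delta_rot": [
    [-0.0014,-0.0354,-0.0055],
    [-0.0014,-0.0354,-0.0055],
    [-0.0014,-0.0354,-0.0055],
    [-0.0014,-0.0354,-0.0055],
    [-0.0014,-0.0354,-0.0055],
    [-0.0014,-0.0354,-0.0055],
    [0,0,0]
  ]
}}

```text
time: 32.95
ee_pos: [0.5133, -0.1366, 0.2671]
eef_rot: [0.583, 0.639, -0.339, 0.37]
ft_force: [0.5, 0.8, -0.3]
width: 0.0518
grip_force: 0.0
```

```bash
python3 - <<'E'
from h import *
s,Rm,g=state()
t=snap("top");s=snap("side")
V=s["pixels"].max(2);k=np.zeros(V.shape,bool);k[250:310,255:290]=V[250:310,255:290]<45
for c in blobs(k,60):print("side",cv2.minAreaRect(c))
V=t["pixels"].max(2);k=np.zeros(V.shape,bool);k[200:220,372:405]=V[200:220,372:405]<42
for c in blobs(k,30):print("top",cv2.minAreaRect(c))
D2=np.array([.5234,-.2497,.125])
z=orient(-85,30,s=-1)
plan([(D2-.07*z[:,2],z,6),(D2,z,5)],.01)
E
```

```text
t 32.95 tcp [ 0.5133 -0.1366  0.2671] grip [ 0.5119 -0.1204  0.2763] w 0.0518 gf 0.0 F [ 0.5  0.8 -0.3] j [-0.2   0.22 -0.24  1.9   1.    1.59 -0.65]
axes xyz cols [[-0.047, 0.996, 0.077], [0.494, 0.09, -0.865], [-0.868, -0.002, -0.497]]
side ((272.5, 280.5), (13.0, 39.0), 0.0)
top ((385.90386962890625, 209.01922607421875), (7.0601806640625, 14.31647777557373), 78.69007110595703)
n 6 rot [0.0, -0.0001, -0.0] deg/row 0.0
 pos [[0.056, -0.0, 0.091], [0.056, -0.0, 0.091], [0.056, -0.0, 0.091], [0.056, -0.0, 0.091], [0.056, -0.0, 0.091], [0.056, -0.0, 0.091]]
n 5 rot [0.0, 0.0, 0.0] deg/row 0.0
 pos [[-0.0, 0.0, 0.07], [-0.0, -0.0, 0.07], [-0.0, 0.0, 0.07], [-0.0, -0.0, 0.07], [0.0, 0.0, 0.07]]
```

Driver 2 is unmoved (top 386,209; side 272.5,280.5). Same approach as driver 1.

Emit:
{"method": "play_rows", "body": {
  "claw": [0.4,0.4,0.4,0.4,0.4,0.4,0.4],
  "delta_pos": [
    [0.056,0,0.091],
    [0.056,0,0.091],
    [0.056,0,0.091],
    [0.056,0,0.091],
    [0.056,0,0.091],
    [0.056,0,0.091],
    [0,0,0]
  ],
  "delta_rot": [
    [0,0,0],
    [0,0,0],
    [0,0,0],
    [0,0,0],
    [0,0,0],
    [0,0,0],
    [0,0,0]
  ]
}}

```text
time: 33.75
ee_pos: [0.5179, -0.2002, 0.1544]
eef_rot: [0.586, 0.638, -0.339, 0.368]
ft_force: [-0.6, 0.8, -0.2]
width: 0.0519
grip_force: 0.0
```

```bash
python3 - <<'E'
from h import *
state()
D2=np.array([.5234,-.2497,.125])
plan([(D2,orient(-85,30,s=-1),5)],.01)
E
```

```text
t 33.75 tcp [ 0.5179 -0.2002  0.1544] grip [ 0.5165 -0.1841  0.1638] w 0.0519 gf 0.0 F [-0.6  0.8 -0.2] j [-0.13  0.36 -0.18  2.    1.1   1.39 -0.81]
axes xyz cols [[-0.043, 0.996, 0.072], [0.498, 0.084, -0.863], [-0.866, -0.001, -0.5]]
n 5 rot [-0.0002, -0.0, -0.0001] deg/row 0.0
 pos [[0.001, 0.001, 0.068], [0.001, 0.001, 0.068], [0.001, 0.001, 0.068], [0.001, 0.001, 0.068], [0.001, 0.001, 0.068]]
```

Emit:
{"method": "play_rows", "body": {
  "claw": [0.4,0.4,0.4,0.4,0.4,0.4],
  "delta_pos": [
    [0.001,0.001,0.068],
    [0.001,0.001,0.068],
    [0.001,0.001,0.068],
    [0.001,0.001,0.068],
    [0.001,0.001,0.068],
    [0,0,0]
  ],
  "delta_rot": [
    [0,0,0],
    [0,0,0],
    [0,0,0],
    [0,0,0],
    [0,0,0],
    [0,0,0]
  ]
}}

```text
time: 34.35
ee_pos: [0.5242, -0.2585, 0.1198]
eef_rot: [0.585, 0.638, -0.339, 0.369]
ft_force: [-0.6, -0.2, -1.0]
width: 0.0522
grip_force: 0.0
```

Emit:
{"method": "play_rows", "body": {
  "claw": [0.9,0.9,0.9,0.9,0.9,0.9],
  "delta_pos": [
    [0,0,0],
    [0,0,0],
    [0,0,0],
    [0,0,0],
    [0,0,0],
    [0,0,0]
  ],
  "delta_rot": [
    [0,0,0],
    [0,0,0],
    [0,0,0],
    [0,0,0],
    [0,0,0],
    [0,0,0]
  ],
  "squeeze": 30
}}

```text
time: 34.95
ee_pos: [0.5254, -0.2562, 0.1207]
eef_rot: [0.585, 0.639, -0.338, 0.37]
ft_force: [0.2, 0.2, 0.3]
width: 0.0218
grip_force: 29.8
```

Emit:
{"method": "play_rows", "body": {
  "claw": [0.9,0.9,0.9,0.9,0.9,0.9,0.9,0.9],
  "delta_pos": [
    [-0.04,0,-0.023],
    [-0.08,0,-0.046],
    [-0.087,0,-0.05],
    [-0.087,0,-0.05],
    [-0.087,0,-0.05],
    [-0.087,0,-0.05],
    [-0.087,0,-0.05],
    [-0.05,0,-0.03]
  ],
  "delta_rot": [
    [0,0,0],
    [0,0,0],
    [0,0,0],
    [0,0,0],
    [0,0,0],
    [0,0,0],
    [0,0,0],
    [0,0,0]
  ]
}}

```text
time: 35.75
ee_pos: [0.5253, -0.2563, 0.2624]
eef_rot: [0.585, 0.638, -0.337, 0.37]
ft_force: [0.3, 0.3, -0.9]
width: 0.0217
grip_force: 29.8
```

```bash
python3 - <<'E'
from h import *
state()
p=np.array([.5017,.020])+np.array([.14,.99])*-.0475+np.array([.99,-.14])*.02;print(p)
plan([((*p,.15),orient(82,60,s=1),15)],.01)
t=snap("top","t9");s=snap("side","s9")
# driver 1 in tray: dark handle and steel part
hsv=cv2.cvtColor(t["pixels"],cv2.COLOR_RGB2HSV);k=np.zeros(hsv.shape[:2],bool);k[195:240,240:330]=hsv[195:240,240:330,2]<50
for c in blobs(k,30):
    (x,y),wh,a=cv2.minAreaRect(c);q=plane(t,x,y,.016);d=q[:2]-[.5641,.0112];print("handle1",x,y,wh,a,q,"tray xy",d@[.99,-.14],d@[.14,.99])
E
```

```text
t 35.75 tcp [ 0.5253 -0.2563  0.2624] grip [ 0.5239 -0.2402  0.2717] w 0.0217 gf 29.8 F [ 0.3  0.3 -0.9] j [-0.05  0.19 -0.14  1.94  1.1   1.4  -0.55]
axes xyz cols [[-0.042, 0.996, 0.077], [0.497, 0.088, -0.863], [-0.867, 0.002, -0.499]]
[ 0.51485  -0.029825]
n 15 rot [0.0014, 0.0332, 0.0052] deg/row 6.1
 pos [[0.075, 0.003, -0.044], [0.08, 0.002, -0.036], [0.083, 0.0, -0.028], [0.085, -0.001, -0.02], [0.087, -0.003, -0.012], [0.088, -0.004, -0.003], [0.087, -0.005, 0.006], [0.086, -0.007, 0.014], [0.084, -0.008, 0.023], [0.081, -0.009, 0.031], [0.077, -0.01, 0.038], [0.073, -0.011, 0.046], [0.067, -0.012, 0.053], [0.061, -0.012, 0.059], [0.055, -0.013, 0.064]]
```

Emit:
{"method": "play_rows", "body": {
  "claw": [0.9,0.9,0.9,0.9,0.9,0.9,0.9,0.9],
  "delta_pos": [
    [0.075,0.003,-0.044],
    [0.08,0.002,-0.036],
    [0.083,0,-0.028],
    [0.085,0,-0.02],
    [0.087,-0.003,-0.012],
    [0.088,-0.004,-0.003],
    [0.087,-0.005,0.006],
    [0.086,-0.007,0.014]
  ],
  "delta_rot": [
    [0.0014,0.0332,0.0052],
    [0.0014,0.0332,0.0052],
    [0.0014,0.0332,0.0052],
    [0.0014,0.0332,0.0052],
    [0.0014,0.0332,0.0052],
    [0.0014,0.0332,0.0052],
    [0.0014,0.0332,0.0052],
    [0.0014,0.0332,0.0052]
  ]
}}

```text
time: 36.65
ee_pos: [0.5196, -0.1327, 0.192]
eef_rot: [0.717, 0.689, -0.058, 0.088]
ft_force: [-0.4, -0.4, -1.2]
width: 0.0215
grip_force: 29.8
```

Emit:
{"method": "play_rows", "body": {
  "claw": [0.9,0.9,0.9,0.9,0.9,0.9,0.9,0.9],
  "delta_pos": [
    [0.084,-0.008,0.023],
    [0.081,-0.009,0.031],
    [0.077,-0.01,0.038],
    [0.073,-0.011,0.046],
    [0.067,-0.012,0.053],
    [0.061,-0.012,0.059],
    [0.055,-0.013,0.064],
    [0,0,0]
  ],
  "delta_rot": [
    [0.0014,0.0332,0.0052],
    [0.0014,0.0332,0.0052],
    [0.0014,0.0332,0.0052],
    [0.0014,0.0332,0.0052],
    [0.0014,0.0332,0.0052],
    [0.0014,0.0332,0.0052],
    [0.0014,0.0332,0.0052],
    [0,0,0]
  ]
}}

```text
time: 37.45
ee_pos: [0.5133, -0.0258, 0.1359]
eef_rot: [0.731, 0.631, 0.194, -0.172]
ft_force: [-0.2, -0.0, -1.7]
width: 0.0218
grip_force: 29.8
```

```bash
python3 - <<'E'
from h import *
s,Rm,g=state()
print("driver dir",Rm@[-.866,0.002,-.499])
plan([((.515,-.03,.054),orient(82,60,s=1),6)],.01)
c=snap("top");s=snap("side")
d=np.vstack([cv2.resize(c["pixels"][140:260,220:350],None,fx=4,fy=2.5,interpolation=2),cv2.resize(s["pixels"][170:280,200:330],None,fx=4,fy=2.7,interpolation=2)])
cv2.imwrite("pics/c8.png",d[:,:,::-1])
E
```

```text
t 37.45 tcp [ 0.5133 -0.0258  0.1359] grip [ 0.5121 -0.0351  0.1521] w 0.0218 gf 29.8 F [-0.2 -0.  -1.7] j [ 0.38  0.25 -0.09  1.87 -0.54  1.18  0.4 ]
axes xyz cols [[0.127, 0.99, 0.066], [0.856, -0.143, 0.497], [0.502, -0.007, -0.865]]
driver dir [-0.14101317 -0.98947867 -0.00287271]
n 6 rot [-0.0002, -0.0001, -0.0004] deg/row 0.1
 pos [[-0.037, 0.002, 0.066], [-0.037, 0.002, 0.066], [-0.037, 0.002, 0.066], [-0.037, 0.002, 0.066], [-0.037, 0.002, 0.066], [-0.037, 0.002, 0.066]]
```

View pics/c8.png

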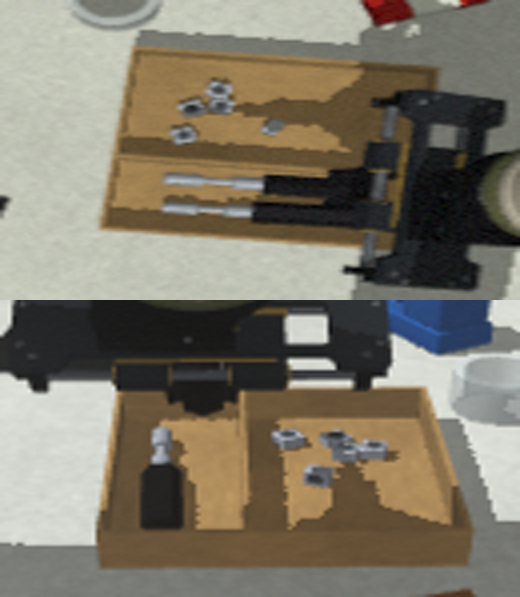

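Driver 1 lies flat in the narrow compartment (side crop (161,480)). Driver 2 is horizontal beside it at top crop row ~184. I'll lower until the fingertips are just above the walls and release.

Emit:
{"method": "play_rows", "body": {
  "claw": [0.9,0.9,0.9,0.9,0.9,0.9,0.9,0.9],
  "delta_pos": [
    [-0.037,0.002,0.066],
    [-0.037,0.002,0.066],
    [-0.037,0.002,0.066],
    [-0.037,0.002,0.066],
    [-0.037,0.002,0.066],
    [-0.037,0.002,0.066],
    [0,0,0],
    [0,0,0]
  ],
  "delta_rot": [
    [0,0,0],
    [0,0,0],
    [0,0,0],
    [0,0,0],
    [0,0,0],
    [0,0,0],
    [0,0,0],
    [0,0,0]
  ]
}}

```text
time: 38.35
ee_pos: [0.518, -0.0243, 0.0481]
eef_rot: [0.729, 0.633, 0.195, -0.17]
ft_force: [0.1, -0.1, -0.4]
width: 0.0216
grip_force: 29.8
```

Emit:
{"method": "play_rows", "body": {
  "claw": [0.5,0.5,0.5,0.5,0.5,0.5,0.5],
  "delta_pos": [
    [0,0,0],
    [0,0,0],
    [0,0,0],
    [0,0,0],
    [0,0,0],
    [0,0,0],
    [0,0,0]
  ],
  "delta_rot": [
    [0,0,0],
    [0,0,0],
    [0,0,0],
    [0,0,0],
    [0,0,0],
    [0,0,0],
    [0,0,0]
  ]
}}

```text
time: 39.05
ee_pos: [0.5181, -0.0244, 0.0484]
eef_rot: [0.729, 0.634, 0.195, -0.17]
ft_force: [-0.5, 0.7, 0.2]
width: 0.0436
grip_force: 0.0
```

Emit:
{"method": "play_rows", "body": {
  "claw": [0.5,0.5,0.5,0.5,0.5,0.5,0.5,0.5],
  "delta_pos": [
    [0.049,0,-0.087],
    [0.049,0,-0.087],
    [0.049,0,-0.087],
    [0.049,0,-0.087],
    [0.049,0,-0.087],
    [0.049,0,-0.087],
    [0.049,0,-0.087],
    [0.049,0,-0.087]
  ],
  "delta_rot": [
    [0,0,0],
    [0,0,0],
    [0,0,0],
    [0,0,0],
    [0,0,0],
    [0,0,0],
    [0,0,0],
    [0,0,0]
  ]
}}

```text
time: 39.85
ee_pos: [0.5176, -0.026, 0.2089]
eef_rot: [0.729, 0.634, 0.195, -0.17]
ft_force: [0.0, -0.7, 0.3]
width: 0.0437
grip_force: 0.0
```

Emit:
{"method": "play_rows", "body": {
  "claw": [0.5,0.5,0.5,0.5,0.5],
  "delta_pos": [
    [-0.13,0,-0.1],
    [-0.15,0,-0.1],
    [-0.15,0,-0.1],
    [-0.15,0,-0.08],
    [0,0,0]
  ],
  "delta_rot": [
    [0,0,0],
    [0,0,0],
    [0,0,0],
    [0,0,0],
    [0,0,0]
  ]
}}

```text
time: 40.35
ee_pos: [0.4973, -0.1683, 0.2153]
eef_rot: [0.732, 0.631, 0.195, -0.169]
ft_force: [-0.5, -0.2, -0.5]
width: 0.0434
grip_force: 0.0
```

```bash
python3 - <<'E'
from h import *
state()
c=snap("top");s=snap("side")
d=np.hstack([cv2.resize(c["pixels"][110:310,90:410],(450,560),interpolation=2),cv2.resize(s["pixels"][120:350,140:400],(350,560),interpolation=2)])
cv2.imwrite("pics/c9.png",d[:,:,::-1])
E
```

```text
t 40.35 tcp [ 0.4973 -0.1683  0.2153] grip [ 0.496  -0.1775  0.2315] w 0.0434 gf 0.0 F [-0.5 -0.2 -0.5] j [ 0.53  0.27  0.02  1.65 -0.49  1.46  0.52]
axes xyz cols [[0.127, 0.989, 0.073], [0.858, -0.147, 0.493], [0.498, -0.001, -0.867]]
```

View pics/c9.png

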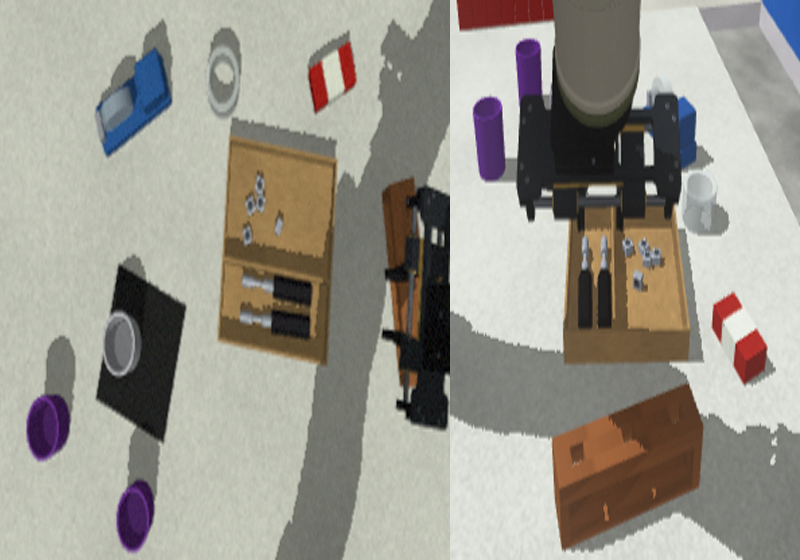

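The final view shows both drivers flat in the narrow compartment (top crop ~(278,290) and (278,322)) and five nuts in the wide one (~(255,205)). The rack is empty, and the cup is upright and empty on the mat (120,343). The bystanders are unmoved and the gripper is clear of everything. Handing in.

```bash
python3 -c "
from bench import r
print(r.close_job())"
```

```text
the job is handed in; nothing more can be done
None
```

The job is handed in: all five nuts are in the wide compartment, both nut drivers lie flat in the narrow one, and the empty cup stands upright on its mat with its foot about 17 mm inside the edge (it ended up about 3 cm from where I released it); the hand-in returned no verdict.

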